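Raise the display riser one hole and set the jug on it

ROBOT

A 6-joint arm with a two-finger parallel gripper is mounted at the origin on the work surface. World frame = base frame: x ahead of the robot, y to its left, z up, the work surface at z = 0. Lengths are in m, angles in rad, forces in N, time in s.
With the tool pointing down it reaches from about 0.375 to 0.975 m from the base axis. Payload 3.8 kg.
Tool frame: the origin (TCP) lies at the very end of the fingers, on their centre line; the grasp point (between the pads) lies 19 mm behind it (bot.grip_depth is the distance from the TCP to the grasp point, in m); z points along the fingers, y is the direction in which the jaws open and shut (so a half turn about z gives the same grasp; the last joint's range is limited). The gripper opens to 85 mm and grips with 20 to 120 N. Pads are 22 mm wide; open, the fingers measure 114 mm over their backs; the gripper's body (76 mm by 85 mm) begins 54 mm behind the grasp point. The pads swing forward as they close: fully open they stand 13 mm farther back than shut.
Start: joints at [-1.243, 0.264, 1.604, -0, 1.274, -0.037], TCP at [0.241, -0.631, 0.207] pointing down, gripper open.
Joint ranges: [-2.63, 2.63], [-0.94, 2.18], [0.31, 2.57], [-1.31, 4.45], [0, 2.66], [-2.55, 2.55]. Speed limits (rad/s): [2.57, 2.57, 3.14, 3.14, 3.14, 3.14].

INTERFACE

Orientations are given as a rotation vector (axis times angle).
In Python, from workcell import bot, cams, job gives the robot as it stands.
- The arm moves only by the tool apply_moves, never from a script. Its argument "targets" is a list of rows, each an object of numbers: "dx", "dy", "dz": the shift along the tool's x, y, z in units of 30 mm (1.0 is 30 mm); "wx", "wy", "wz": the turn, a rotation vector about the tool's x, y, z in units of 6 degrees (1.0 is 6 degrees); "jaw": the opening, from 0 (shut) to 1 (fully open). In form: [{"dx": .., "dy": .., "dz": .., "wx": .., "wy": .., "wz": .., "jaw": ..}, ...]. A call has 1 to 5 rows; each row shifts and turns the commanded pose from where the row before left it, along the tool's axes as they then stand; what a row does not reach is not made up. A row lasts 1/10 s, in which the tool goes at most 50 mm and 8.59 degrees, less where a joint would pass 70% of its speed; a pose out of reach is approached as far as the arm can. A call is refused whole if a number of a shift passes 1 or a number of a turn 1, either way. A call with a gripper value outside its range is refused whole. The fingers move at their own pace and stop on an object; "newtons" is the grip in N (left out, the last holds). Time passes only in rows, so rows that do not move let the fingers close. It gives the time, the measured TCP pose, the force and the opening at its end, in the units of the state.
- bot.read_state(): the state, without advancing time (a new reading comes with each control period).
- cams.read_camera(name): name is "scene" or "top" or "wrist"; returns a dict with "color" (384x512x3 uint8, red, green, blue), "range_z" (384x512 float32, m along the optical axis (not along the pixel's ray), 0 where there is no reading), "fx", "fy", "cx", "cy" (pixels), "dist_coeffs" ([k1, k2, p1, p2, k3] as OpenCV has them; the pictures are not rectified), "eye" and "rotation" of the camera in the world; the wrist camera has in their place "T_tool_cam" (4x4, takes a point from camera to tool coordinates, whose origin is the TCP and whose axes are the flange's). Camera axes: x right, y down, z forward; pixel columns grow to the right and rows downward; lengths in m; the calibration is good to about 2 mm. A picture is of the moment at which its call begins: read the wrist's pose just before it.
- job.finish_job(): hands the job in, once; it reports no verdict.
The state is a dict: "time": time; "q": joint angles; "joint_vel": joint speeds; "joint_torque": joint torques, N m; "tool_pos": TCP position; "tcp_rot": TCP orientation; "wrist_force": force on the tool from outside, world axes, zero at the start; "torque": the same for the moment, N m; "width": opening from 0.0 (shut) to 1.0 (fully open).
Only numpy, scipy, OpenCV 4.12 (cv2) and the standard library are available. Lean on these libraries where they do the work, as an engineer would, in place of code of your own. Each camera call takes 0.05 s, during which the arm holds its last target.

TASK

Raise the display riser by one hole: push its sprung button in, slide the square tube up and let the button pop out again in the next hole. Then set the small round-bellied jug upright in the middle of the riser's round platform without dropping it, and leave the mug, the flowerpot and the little dish standing where they are.

Things in the scene. Friction and masses are not known exactly. Their poses are not given: they have to be found in the camera images.
- stand: display riser fixed to the bench: dark base disc 140 mm across, 12 mm thick; dark square post; over it a bright 32 x 32 mm square tube that slides up and carries a wooden platform 92 mm across, 10 mm thick. The platform overhangs the tube, so reach the tube leaning in from its +y or -y side. Origin: on the bench at the post's axis; z up; x away from the robot at yaw 0; the button is on the +x face
- riser (a joint): height of tube and platform above their start, m; 0.030 = one hole higher. 14 mm holes run down the tube's +x face 30 mm apart; two lie below the button's. With the button out the tube is locked, about 1 mm play. It weighs 0.3 kg and stays where it is left (4 N friction): lifting takes about 7 N, 12 to 16 N as a hole's edge rides over the button
- button (a joint): how far the button is pushed in, m: 0 = out, 0.0065 = flush with the tube, about 0.0085 when covered by the tube's wall. Spring 2 N at first, 5 N flush. It sits on the fixed post and does not rise. Once flush, sliding the tube pushes it in the rest: pinch the tube across the button (one pad over it, one on the opposite face, 20 to 40 N) and lift; it pops out in the next hole and locks
- button_tip (a point): tip of the button's steel dome: 12 mm across, sticking out 6.5 mm from the tube's +x face, 95 mm above the bench, 22.5 mm from the post's axis when out
- platform_top (a point): centre of the platform's top face, on the post's axis, 240 mm above the bench at the start (underside 230 mm); rises with the tube
- jug_mid (a point): small glazed jug without handle, round belly, narrow neck and flared wavy rim; round, 84 mm high, belly 64 mm across (straight-sided from 34 to 44 mm above its foot), foot 44 mm across, neck 42 mm, rim about 60 mm, 0.25 kg give or take. The point lies on its axis half-way up, 42 mm above its foot; z up.
- mug_mid (a point): bystander: mug with a side handle, 72 mm across, 80 mm high; the point is at its centre, 40 mm up
- pot_mid (a point): bystander: terracotta flowerpot with an open top, 76 mm across, 70 mm high; the point is at its centre, 35 mm up
- dish: bystander: small flat dish 84 mm across, 22 mm high; origin at the centre of its underside

How it is judged:
On the way, in this order (a step that is already met when the one before it is completed fails the run):
1. the tube is one hole higher (30 mm, within 3 mm) with the button popped out (within 1.5 mm of fully out), the jug not yet on the platform (value of joint riser between 0.027 and 0.033 m and value of joint button below 0.0015 m and distance between jug_mid and platform_top above 0.1 m), for 0.2 s.
2. the jug stands upright on the platform, its axis within 20 mm of the middle (horizontal distance between jug_mid and platform_top below 0.02 m and z of jug_mid in the frame of platform_top between 0.038 and 0.046 m and angle between jug_mid's own z axis and vertical below 0.1 rad), for 0.2 s.
At the end, for the whole second after the job is handed in: The tube is locked one hole (30 mm, within 3 mm) above its start with the button out (within 1.5 mm of fully out), and the jug stands upright (within 0.1 rad) and still on the platform, its axis within 20 mm of the platform's middle (all of step 2 and value of joint riser between 0.027 and 0.033 m and value of joint button below 0.0015 m and linear speed of jug below 0.02 m/s); the robot touches nothing.
It fails at once if the jug is dropped (falling free faster than 0.5 m/s, about 13 mm of fall) (linear speed of jug above 0.5 m/s and contact force between jug and the fingers below 0.05 N).
It fails at once if the mug, the flowerpot or the dish is moved by more than 40 mm (distance of any of mug_mid, pot_mid, dish from where it was at the start of the episode above 0.04 m).
It fails at once if the mug, the flowerpot or the dish is tipped over (angle between any of mug_mid, pot_mid, dish's own z axis and vertical above 0.7 rad).
It also fails if it takes over 72 s, if anything falls off the work surface, if the arm or the gripper's body presses on something with over 40 N, if the wrist force passes 120 N, or if a joint passes its speed limit or range.

## Working session

There is one attempt and no reset: what is moved stays moved. The work goes in short steps, Python scripts to look and compute and a tool call to move; the robot and the scene stay as the last step left them, time stands still between calls to the robot, and variables do not carry over. Pictures are saved under pics/ and viewed, and the job is handed in when it is done.

Besides the shell and the picture viewer there is one more tool, called after ">>>" in YAML: its name, and indented under it one key for each argument. apply_moves: Moves the arm, as the interface text tells. Its arguments: {"type":"object","properties":{"targets":{"type":"array"},"newtons":{"type":"number"}},"required":["targets"]}

```bash
ls; mkdir -p pics
python3 - <<'E'
from workcell import bot, cams, job
import cv2,numpy as np
s=bot.read_state();print(s)
for n in ["scene","top","wrist"]:
    c=cams.read_camera(n)
    cv2.imwrite(f"pics/a_{n}.png",cv2.cvtColor(c["color"],cv2.COLOR_RGB2BGR))
    np.savez(f"a_{n}.npz",**c)
    print(n,c["fx"],c["fy"],c["cx"],c["cy"],c["dist_coeffs"],c.get("eye"),c.get("rotation"),c.get("T_tool_cam"))
E
```

```text
pics
{'time': 0.0, 'q': array([-1.24289436e+00,  2.64767754e-01,  1.60537984e+00,  3.90318839e-05,
        1.27369586e+00, -3.68992574e-02]), 'joint_vel': array([ 0.00056764, -0.00017957,  0.00119037,  0.00156786,  0.0012118 ,
       -0.00207245]), 'joint_torque': array([-4.04664070e-04, -5.15109551e+01, -3.67314720e+01, -2.31719814e-04,
        1.28052884e-02, -1.12364117e-05]), 'tool_pos': array([ 0.24057361, -0.62983163,  0.20574909]), 'tcp_rot': array([-3.08728485e+00, -5.69433618e-01,  4.54306597e-04]), 'wrist_force': array([ 0.64467475, -0.80188122,  0.50426949]), 'torque': array([-0.01494343,  0.01253608,  0.01743326]), 'width': 1.002555734076272}
scene 371.48221751799514 371.48221751799514 256.5852383266741 196.27626005924282 [-0.11651091  0.          0.          0.          0.        ] [ 0.95126655 -0.39008915  0.81115436] [-2.28271535 -1.0018311   0.37278416] None
top 362.1539961406202 362.1539961406202 254.80959096038535 189.93107333757106 [0.00255598 0.         0.         0.         0.        ] [ 0.37138484 -0.02369023  0.96091026] [-1.9652257   2.25595357 -0.25171169] None
wrist 294.7764103497452 294.7764103497452 257.39618558894125 190.23502890344045 [-0.03110579  0.          0.          0.          0.        ] None None [[ 3.55835079e-04 -9.54723473e-01 -2.97494477e-01  7.54926849e-02]
 [ 9.99999933e-01  3.65676563e-04  2.25720423e-05  8.73894275e-04]
 [ 8.72366992e-05 -2.97494465e-01  9.54723539e-01 -1.66219059e-01]
 [ 0.00000000e+00  0.00000000e+00  0.00000000e+00  1.00000000e+00]]
```

View pics/a_scene.png

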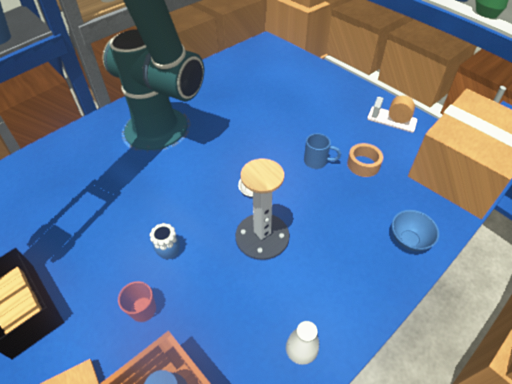

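View pics/a_top.png

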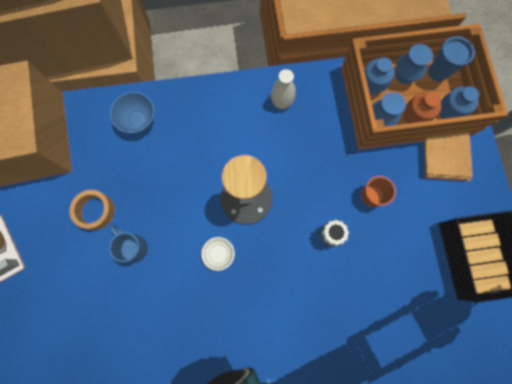

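View pics/a_wrist.png

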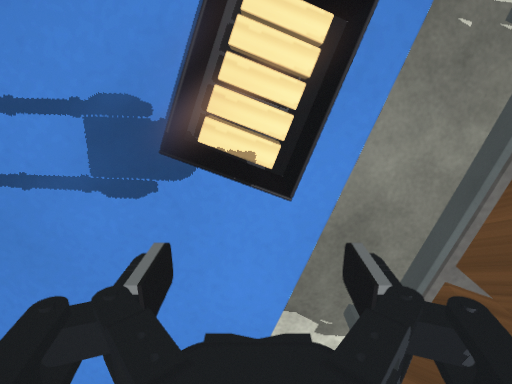

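```bash
cat > h.py <<'E'
import numpy as np,cv2
from scipy.spatial.transform import Rotation as R
def pose(c,s=None):
    if c.get("eye") is not None and np.ndim(c["eye"])==1:
        T=np.eye(4);T[:3,:3]=R.from_rotvec(c["rotation"]).as_matrix();T[:3,3]=c["eye"];return T
    T=np.eye(4);T[:3,:3]=R.from_rotvec(s["tcp_rot"]).as_matrix();T[:3,3]=s["tool_pos"]
    return T@c["T_tool_cam"]
def cloud(c,T):
    K=np.array([[c["fx"],0,c["cx"]],[0,c["fy"],c["cy"]],[0,0,1.]])
    v,u=np.mgrid[:384,:512]
    p=cv2.undistortPoints(np.stack([u,v],-1).reshape(-1,1,2).astype(np.float64),K,np.array(c["dist_coeffs"],float)).reshape(384,512,2)
    z=c["range_z"]
    P=np.stack([p[...,0]*z,p[...,1]*z,z],-1)@T[:3,:3].T+T[:3,3]
    P[z<=0]=np.nan
    return P
def proj(c,T,X):
    K=np.array([[c["fx"],0,c["cx"]],[0,c["fy"],c["cy"]],[0,0,1.]])
    Ti=np.linalg.inv(T)
    return cv2.projectPoints(np.atleast_2d(np.asarray(X,float)),R.from_matrix(Ti[:3,:3]).as_rotvec(),Ti[:3,3],K,np.array(c["dist_coeffs"],float))[0].reshape(-1,2)
def circ(xy):
    A=np.c_[xy,np.ones(len(xy))];s=np.linalg.lstsq(A,(xy**2).sum(1),rcond=None)[0]
    c=s[:2]/2;return c,np.sqrt(s[2]+c@c)
def rcirc(xy,n=5,t=.006):
    for _ in range(n):
        c,r=circ(xy);e=np.abs(np.linalg.norm(xy-c,axis=1)-r);xy=xy[e<max(t,np.median(e)*1.5)]
    return c,r,len(xy)
E
python3 - <<'E'
from h import *
for n in ["scene","top"]:
    c=dict(np.load(f"a_{n}.npz",allow_pickle=True));T=pose(c);P=cloud(c,T)
    pts={"scene":{"plat":(262,175),"jug":(163,237),"mug":(318,150),"dish":(243,188),"pot":(137,298),"base":(262,250),"table":(200,330)},
     "top":{"plat":(244,177),"jug":(335,233),"mug":(125,247),"dish":(218,254),"pot":(379,191),"base":(246,213),"table":(300,300)}}[n]
    for k,(u,v) in pts.items(): print(n,k,P[v,u].round(4))
    def seg(u,v,r,z0,z1):
        w=P[max(0,v-r):v+r,max(0,u-r):u+r].reshape(-1,3);return w[(w[:,2]>z0)&(w[:,2]<z1)]
    u,v=pts["plat"];w=seg(u,v,45,.225,.26)
    print("plat z",np.median(w[:,2]),w.mean(0),cv2.minEnclosingCircle(w[:,:2].astype(np.float32)),len(w))
    for k,zz in (("jug",(.02,.12)),("mug",(.02,.12)),("pot",(.02,.12)),("dish",(.008,.05)),("base",(.006,.018))):
        u,v=pts[k];w=seg(u,v,30 if k!="base" else 40,*zz);print(k,len(w),w[:,2].max(),cv2.minEnclosingCircle(w[:,:2].astype(np.float32)))
E
```

```text
scene plat [ 0.5674 -0.0336  0.2412]
scene jug [ 0.4484 -0.2397  0.0857]
scene mug [0.4951 0.2514 0.0778]
scene dish [0.4138 0.0356 0.0133]
scene pot [ 0.4998 -0.3651  0.0152]
scene base [ 0.5981 -0.0622  0.0111]
scene table [ 0.6525 -0.2995  0.0022]
plat z 0.23983800001990963 [ 0.56744318 -0.0340227   0.23950147] ((0.5641041398048401, -0.03084040991961956), 0.04717658460140228) 1202
jug 760 0.0888329075295643 ((0.4380955100059509, -0.23544903099536896), 0.03218826279044151)
mug 763 0.08356092213153243 ((0.4871060848236084, 0.2849895656108856), 0.05286042392253876)
pot 836 0.07349425142771093 ((0.5245037078857422, -0.3693969249725342), 0.0386209636926651)
dish 92 0.025048492598094163 ((0.46655023097991943, 0.03343804180622101), 0.07559634745121002)
base 1569 0.017607978714927808 ((0.5645647048950195, -0.0316532701253891), 0.07107618451118469)
top plat [ 0.5599 -0.031   0.2365]
top jug [ 0.4309 -0.2323  0.0837]
top mug [0.4759 0.2996 0.002 ]
top dish [0.4243 0.0605 0.0078]
top pot [ 0.5315 -0.3901  0.0049]
top base [ 0.5205 -0.0256  0.0094]
top table [ 0.2812 -0.1324 -0.0014]
plat z 0.23882835650870393 [ 0.56123441 -0.03023612  0.23877448] ((0.5622559785842896, -0.030259208753705025), 0.04591304063796997) 1507
jug 590 0.08768759765708478 ((0.4341006278991699, -0.23391512036323547), 0.031789232045412064)
mug 756 0.08313059598251593 ((0.4955195188522339, 0.3053945004940033), 0.07390515506267548)
pot 515 0.07220213967832745 ((0.5244648456573486, -0.3692593276500702), 0.03880287706851959)
dish 514 0.02460411655060457 ((0.4266197383403778, 0.06112653389573097), 0.04124847427010536)
base 1431 0.017749061706565095 ((0.5166953802108765, 0.0012270919978618622), 0.12213516235351562)
```

Run:
```python
from h import *
c=dict(np.load("a_scene.npz",allow_pickle=True));T=pose(c);P=cloud(c,T)
im=cv2.imread("pics/a_scene.png");cv2.imwrite("pics/b.png",cv2.resize(im[150:270,210:310],None,fx=5,fy=5,interpolation=cv2.INTER_NEAREST))
w=P[185:245,235:290].reshape(-1,3);w=w[(w[:,2]>.03)&(w[:,2]<.21)&(np.hypot(w[:,0]-.563,w[:,1]+.031)<.04)]
print(len(w),w.min(0),w.max(0))
ctr=np.array([.5635,-.031])
best=[]
for th in np.radians(np.arange(-90,90,1)):
    n=np.array([np.cos(th),np.sin(th)]);d=(w[:,:2]-ctr)@n
    best.append((np.sum(np.abs(d-.016)<.0015),np.degrees(th)))
print(sorted(best)[::-1][:14])
```

```text
762 [ 0.54654277 -0.04881462  0.03011223] [ 0.58583675 -0.01589977  0.20180014]
[(np.int64(420), np.float64(-6.000000000000001)), (np.int64(417), np.float64(-4.0)), (np.int64(417), np.float64(-5.0)), (np.int64(414), np.float64(-7.0)), (np.int64(413), np.float64(-3.0000000000000004)), (np.int64(407), np.float64(-8.0)), (np.int64(401), np.float64(-9.0)), (np.int64(398), np.float64(-2.0)), (np.int64(385), np.float64(-10.0)), (np.int64(381), np.float64(-1.0)), (np.int64(361), np.float64(0.0)), (np.int64(361), np.float64(-11.0)), (np.int64(345), np.float64(-12.000000000000002)), (np.int64(335), np.float64(1.0))]
```

View pics/b.png

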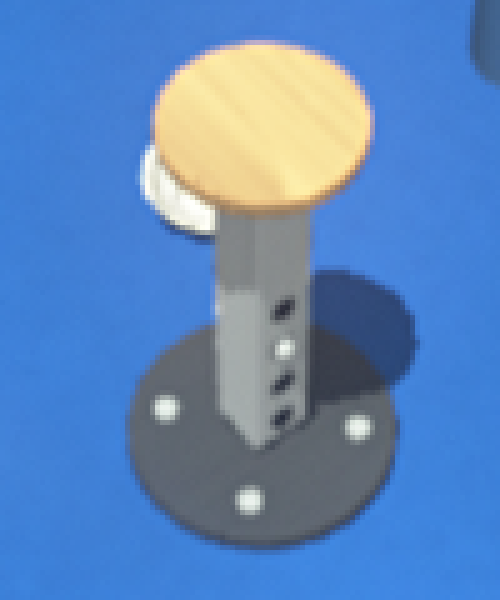

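Run:
```python
from h import *
from scipy.optimize import least_squares
c=dict(np.load("a_scene.npz",allow_pickle=True));T=pose(c);P=cloud(c,T)
w=P[185:245,235:290].reshape(-1,3);w=w[(w[:,2]>.05)&(w[:,2]<.2)&(np.hypot(w[:,0]-.563,w[:,1]+.031)<.035)]
def res(p):
    d=w[:,:2]-p[:2];a=np.cos(p[2]);b=np.sin(p[2])
    x=d@[a,b];y=d@[-b,a]
    return np.maximum(x,-y)-.016
s=least_squares(res,[.5635,-.031,-.1],loss="soft_l1",f_scale=.001);print(s.x,np.degrees(s.x[2]),np.median(np.abs(s.fun)))
for ctr in (s.x[:2],[.5635,-.031]):
  for yaw in (-15,-10,-6,-2,2):
    a=np.radians(yaw);Rm=R.from_euler('z',a).as_matrix()
    X=[Rm@[.0225,0,.095]+[ctr[0],ctr[1],0],Rm@[.016,0,.065]+[ctr[0],ctr[1],0],Rm@[.016,-.016,.06]+[ctr[0],ctr[1],0],Rm@[.016,.016,.06]+[ctr[0],ctr[1],0]]
    print(yaw,[tuple(((q-[210,150])*5).round(0)) for q in proj(c,T,X)])
```

```text
[ 0.5637228  -0.03051725 -0.08515465] -4.879001830144282 0.00044306622321399307
-15 [(np.float64(282.0), np.float64(359.0)), (np.float64(275.0), np.float64(385.0)), (np.float64(246.0), np.float64(403.0)), (np.float64(304.0), np.float64(378.0))]
-10 [(np.float64(285.0), np.float64(357.0)), (np.float64(277.0), np.float64(383.0)), (np.float64(250.0), np.float64(404.0)), (np.float64(305.0), np.float64(375.0))]
-6 [(np.float64(288.0), np.float64(355.0)), (np.float64(279.0), np.float64(382.0)), (np.float64(253.0), np.float64(405.0)), (np.float64(305.0), np.float64(372.0))]
-2 [(np.float64(291.0), np.float64(354.0)), (np.float64(281.0), np.float64(381.0)), (np.float64(256.0), np.float64(405.0)), (np.float64(305.0), np.float64(370.0))]
2 [(np.float64(293.0), np.float64(352.0)), (np.float64(283.0), np.float64(380.0)), (np.float64(260.0), np.float64(405.0)), (np.float64(306.0), np.float64(367.0))]
-15 [(np.float64(281.0), np.float64(359.0)), (np.float64(274.0), np.float64(385.0)), (np.float64(245.0), np.float64(403.0)), (np.float64(303.0), np.float64(378.0))]
-10 [(np.float64(284.0), np.float64(357.0)), (np.float64(276.0), np.float64(384.0)), (np.float64(249.0), np.float64(404.0)), (np.float64(304.0), np.float64(375.0))]
-6 [(np.float64(287.0), np.float64(356.0)), (np.float64(278.0), np.float64(383.0)), (np.float64(252.0), np.float64(405.0)), (np.float64(304.0), np.float64(372.0))]
-2 [(np.float64(290.0), np.float64(354.0)), (np.float64(280.0), np.float64(382.0)), (np.float64(255.0), np.float64(405.0)), (np.float64(304.0), np.float64(370.0))]
2 [(np.float64(292.0), np.float64(352.0)), (np.float64(282.0), np.float64(380.0)), (np.float64(259.0), np.float64(405.0)), (np.float64(305.0), np.float64(367.0))]
```

>>> apply_moves:
  targets:
    - {"dz": -1, "jaw": 1}
    - {"dz": -1, "dx": 1, "dy": -0.5, "jaw": 1}
    - {"dz": -1, "dx": 1, "dy": -0.5, "jaw": 1}
    - {"dx": 1, "dy": -0.5, "jaw": 1}
    - {"dx": 1, "dy": -0.5, "jaw": 1}

```text
invalid input at $.targets[0]: expected keys dx, dy, dz, wx, wy, wz, jaw
```

>>> apply_moves:
  targets:
    - {"dx": 1, "dy": -0.5, "wy": 1, "jaw": 1}
    - {"wy": 1, "jaw": 1}
    - {"wy": 1, "jaw": 1}
    - {"wy": 1, "jaw": 1}
    - {"jaw": 1}

```text
invalid input at $.targets[0]: expected keys dx, dy, dz, wx, wy, wz, jaw
```

Run:
```python
from workcell import bot
print({k:v for k,v in bot.read_state().items()})
```

```text
{'time': 0.15, 'q': array([-1.24290538e+00,  2.64582166e-01,  1.60508528e+00, -2.15201156e-05,
        1.27369140e+00, -3.68943281e-02]), 'joint_vel': array([-0.00025537, -0.00233519, -0.00613197,  0.00074853, -0.00044243,
       -0.00058427]), 'joint_torque': array([ 1.15881809e-03, -5.15904522e+01, -3.67959273e+01,  5.35123365e-05,
        8.01046175e-03,  4.71980385e-06]), 'tool_pos': array([ 0.24060079, -0.63000146,  0.20603318]), 'tcp_rot': array([-3.08776412e+00, -5.69524938e-01,  4.33969859e-04]), 'wrist_force': array([ 0.71607999, -0.12007592, -0.40386702]), 'torque': array([ 0.00800525,  0.04786149, -0.0184157 ]), 'width': 0.99910864755679}
```

All keys are needed.

>>> apply_moves:
  targets:
    - {"dx": 0, "dy": 0, "dz": -1, "wx": 0, "wy": 0, "wz": 0, "jaw": 1}
    - {"dx": 1, "dy": -0.5, "dz": -1, "wx": 0, "wy": 0, "wz": 0, "jaw": 1}
    - {"dx": 1, "dy": -0.5, "dz": -1, "wx": 0, "wy": 0, "wz": 0, "jaw": 1}
    - {"dx": 1, "dy": -0.5, "dz": 0, "wx": 0, "wy": 0, "wz": 0, "jaw": 1}
    - {"dx": 1, "dy": -0.5, "dz": 0, "wx": 0, "wy": 0, "wz": 0, "jaw": 1}

```text
time: 0.65
tool_pos: [0.3325, -0.5314, 0.2988]
tcp_rot: [3.087, 0.569, 0.002]
wrist_force: [0.1, 0.2, 0.2]
width: 1.003
```

```bash
cat > log.py <<'E'
from workcell import bot
import json
s=bot.read_state()
d={k:[float(x) for x in s[k]] for k in("q","tool_pos","tcp_rot","wrist_force")};d["t"]=s["time"];d["w"]=float(s["width"])
open("states.jsonl","a").write(json.dumps(d)+"\n")
print("q",[round(x,3) for x in d["q"]],"p",[round(x,4) for x in d["tool_pos"]],"r",[round(x,3) for x in d["tcp_rot"]],"f",[round(x,1) for x in d["wrist_force"]],"t",d["t"],"w",round(d["w"],3))
E
python3 log.py
```

```text
q [-1.051, 0.13, 1.596, 0.0, 1.413, 0.155] p [0.3325, -0.5314, 0.2988] r [3.087, 0.569, 0.002] f [0.1, 0.2, 0.2] t 0.65 w 1.003
```

>>> apply_moves:
  targets:
    - {"dx": 1, "dy": -0.5, "dz": 0, "wx": 0, "wy": 1, "wz": 0, "jaw": 1}
    - {"dx": 0, "dy": 0, "dz": 0, "wx": 0, "wy": 1, "wz": 0, "jaw": 1}
    - {"dx": 0, "dy": 0, "dz": 0, "wx": 0, "wy": 1, "wz": 0, "jaw": 1}
    - {"dx": 0, "dy": 0, "dz": 0, "wx": 0, "wy": 1, "wz": 0, "jaw": 1}
    - {"dx": 0, "dy": 0, "dz": 0, "wx": 0, "wy": 0, "wz": 0, "jaw": 1}

```text
time: 1.15
tool_pos: [0.3516, -0.5072, 0.2948]
tcp_rot: [-2.95, -0.537, -0.627]
wrist_force: [-0.1, 0.3, -0.1]
width: 0.997
```

```bash
python3 log.py
```

```text
q [-1.254, 0.093, 1.701, 0.426, 1.388, -0.131] p [0.3516, -0.5072, 0.2948] r [-2.95, -0.537, -0.627] f [-0.1, 0.3, -0.1] t 1.15 w 0.997
```

```bash
cat > kin.py <<'E'
import numpy as np,json
from scipy.spatial.transform import Rotation as R
from scipy.optimize import least_squares
def fk(q,p,s4,s6):
    d1,a1,L2,l,a3,L4,d6,off=p
    r=lambda ax,a:R.from_euler(ax,a).as_matrix()
    A=r('z',q[0]);pos=A@[a1,l,d1]
    A=A@r('y',q[1]);pos=pos+A@[0,0,L2]
    A=A@r('y',q[2]);pos=pos+A@[a3,0,L4]
    A=A@r('z',s4*q[3])@r('y',q[4]);pos=pos+A@[0,0,d6]
    A=A@r('z',s6*q[5]+off)
    return pos,A
if __name__=="__main__":
    S=[json.loads(x) for x in open("states.jsonl")]
    S.append(dict(q=[-1.24290538,.264582166,1.60508528,0,1.2736914,-.0368943],tool_pos=[.2406,-.63,.206033],tcp_rot=[-3.08776412e+00,-5.69524938e-01,4.33969859e-04]))
    for s4 in(1,-1):
     for s6 in(1,-1):
      for off in (1.57,-1.57):
        def res(p):
            o=[]
            for s in S:
                P,A=fk(s["q"],p,s4,s6);o+=list(P-s["tool_pos"])+list(.3*(A-R.from_rotvec(s["tcp_rot"]).as_matrix()).ravel())
            o+=list(1e-4*(np.array(p)-[.3,0,.4,.02,0,.4,.3,off]))
            return np.array(o)
        f=least_squares(res,[.3,0,.4,.02,0,.4,.3,off]);print(s4,s6,off,f.cost,f.x.round(4),np.abs(f.fun).max())
E
python3 kin.py
```

```text
1 1 1.57 2.947587859273594e-10 [ 2.5180e-01 -0.0000e+00  5.1200e-01  2.4900e-02  1.4000e-03  5.6620e-01
  3.7190e-01  1.5708e+00] 1.662031514631329e-05
1 1 -1.57 4.961769633262824e-08 [ 2.5180e-01 -0.0000e+00  5.1200e-01  2.4900e-02  1.4000e-03  5.6620e-01
  3.7190e-01  1.5708e+00] 0.00031407941603347285
1 -1 1.57 0.015170607396859145 [ 2.5180e-01 -0.0000e+00  5.1200e-01  2.4900e-02  1.4000e-03  5.6620e-01
  3.7190e-01  1.5614e+00] 0.08259602880953694
1 -1 -1.57 0.015170656424424864 [ 2.5180e-01 -0.0000e+00  5.1200e-01  2.4900e-02  1.4000e-03  5.6620e-01
  3.7190e-01  1.5614e+00] 0.08259613522279195
-1 1 1.57 0.062155846423816524 [-0.4424 -0.0126  0.7544  0.0289  0.2407  0.589  -0.3424  1.6193] 0.24126594155037928
-1 1 -1.57 0.062155894274973665 [-0.4424 -0.0126  0.7544  0.0289  0.2407  0.589  -0.3424 -4.6639] 0.24126602591080473
-1 -1 1.57 0.06975873962048311 [-0.4424 -0.0126  0.7544  0.0289  0.2407  0.589  -0.3424  1.6249] 0.2441567807197858
-1 -1 -1.57 0.06975878729276098 [-0.4424 -0.0126  0.7544  0.0289  0.2407  0.589  -0.3424 -4.6583] 0.24415677044681428
```

```bash
cat > ik.py <<'E'
from kin import *
p=np.array([.2518,0,.512,.0249,.0014,.5662,.3719,np.pi/2])
lo=np.array([-2.63,-.94,.31,-1.31,0,-2.55]);hi=np.array([2.63,2.18,2.57,4.45,2.66,2.55])
def ik(P,A,seeds=None):
    best=None
    rng=np.random.default_rng(0)
    for i in range(25):
        q0=np.array([-.5,.2,1.6,1.2,1.4,0]) if i==0 else rng.uniform(lo,hi)
        f=least_squares(lambda q:np.r_[fk(q,p,1,1)[0]-P,.3*(fk(q,p,1,1)[1]-A).ravel()],q0,bounds=(lo,hi))
        if f.cost<1e-9:
            m=np.minimum(f.x-lo,hi-f.x).min()
            if best is None or m>best[0]: best=(m,f.x)
    return best
E
cat > t.py <<'E'
from ik import *
yaw=-.085;Xs=np.array([np.cos(yaw),np.sin(yaw),0]);Ys=np.array([-np.sin(yaw),np.cos(yaw),0])
g=np.array([.5635,-.0307,.095])
for al in (0,15,25,35,45):
    a=np.radians(al)
    for sg in (1,-1):
        z=np.cos(a)*Ys-np.array([0,0,np.sin(a)]);y=sg*Xs;x=np.cross(y,z);A=np.c_[x,y,z]
        for d in (0,.12):
            b=ik(g+z*(.019-d),A);print(al,sg,d,None if b is None else (round(b[0],2),b[1].round(3)))
E
python3 t.py
```

```text
0 1 0 (np.float64(0.78), array([-0.66 ,  0.846,  1.791,  1.055,  1.837, -1.137]))
0 1 0.12 (np.float64(0.71), array([-0.799,  0.917,  1.625,  0.95 ,  1.949, -1.094]))
0 -1 0 (np.float64(0.54), array([-0.66 ,  0.846,  1.791,  1.055,  1.837,  2.005]))
0 -1 0.12 (np.float64(0.5), array([-0.799,  0.917,  1.625,  0.95 ,  1.949,  2.048]))
15 1 0 (np.float64(0.73), array([-0.644,  0.683,  1.841,  0.965,  1.656, -1.056]))
15 1 0.12 (np.float64(0.86), array([-0.782,  0.716,  1.691,  0.863,  1.797, -1.015]))
15 -1 0 (np.float64(0.46), array([-0.644,  0.683,  1.841,  0.965,  1.656,  2.086]))
15 -1 0.12 (np.float64(0.42), array([-0.782,  0.716,  1.691,  0.863,  1.797,  2.127]))
25 1 0 (np.float64(0.7), array([-0.616,  0.577,  1.872,  0.898,  1.539, -0.988]))
25 1 0.12 (np.float64(0.84), array([-0.751,  0.583,  1.731,  0.802,  1.697, -0.948]))
25 -1 0 (np.float64(0.4), array([-0.616,  0.577,  1.872,  0.898,  1.539,  2.154]))
25 -1 0.12 (np.float64(0.36), array([-0.751,  0.583,  1.731,  0.802,  1.697,  2.194]))
35 1 0 (np.float64(0.67), array([-0.574,  0.476,  1.901,  0.82 ,  1.423, -0.904]))
35 1 0.12 (np.float64(0.8), array([-0.703,  0.456,  1.768,  0.732,  1.599, -0.866]))
35 -1 0 (np.float64(0.31), array([-0.574,  0.476,  1.901,  0.82 ,  1.423,  2.237]))
35 -1 0.12 (np.float64(0.27), array([-0.703,  0.456,  1.768,  0.732,  1.599,  2.275]))
45 1 0 (np.float64(0.64), array([-0.516,  0.384,  1.925,  0.727,  1.311, -0.802]))
45 1 0.12 (np.float64(0.77), array([-0.636,  0.338,  1.8  ,  0.648,  1.503, -0.766]))
45 -1 0 (np.float64(0.21), array([-0.516,  0.384,  1.925,  0.727,  1.311,  2.34 ]))
45 -1 0.12 (np.float64(0.17), array([-0.636,  0.338,  1.8  ,  0.648,  1.503,  2.375]))
```

```bash
cat > plan.py <<'E'
from ik import *
from workcell import bot
def plan(P,A,jaw,maxlin=.9,maxrot=.8,n=None,show=True):
    s=bot.read_state();P0=np.array(s["tool_pos"]);R0=R.from_rotvec(s["tcp_rot"])
    P=np.array(P,float);
    w=(R0.inv()*R.from_matrix(A)).as_rotvec()
    W=w/np.radians(6)
    if n is None:
        n=max(1,int(np.ceil(max(np.linalg.norm(P-P0)/.03/maxlin,np.abs(W).max()/maxrot))))
    rows=[];Pc=P0.copy();Rc=R0
    for i in range(n):
        tgt=P0+(P-P0)*(i+1)/n
        d=(Rc.inv().apply(tgt-Pc)/.03).round(2)
        wr=(W/n).round(2)
        Pc=Pc+Rc.apply(d*.03);Rc=Rc*R.from_rotvec(wr*np.radians(6))
        rows.append((d,wr))
    import json
    print("n",n,"end",Pc.round(4),"roterr",np.degrees((Rc.inv()*R.from_matrix(A)).magnitude()).round(2))
    out=[dict(dx=float(d[0]+0),dy=float(d[1]+0),dz=float(d[2]+0),wx=float(w[0]+0),wy=float(w[1]+0),wz=float(w[2]+0),jaw=jaw) for d,w in rows]
    for i in range(0,n,5): print(json.dumps(out[i:i+5]))
yaw=-.085
def ori(al,yaw=yaw):
    Xs=np.array([np.cos(yaw),np.sin(yaw),0]);Ys=np.array([-np.sin(yaw),np.cos(yaw),0]);a=np.radians(al)
    z=np.cos(a)*Ys-np.array([0,0,np.sin(a)]);y=Xs;x=np.cross(y,z);return np.c_[x,y,z]
E
python3 -c "
from plan import *
A=ori(25);plan([.545,-.2,.25],A,1)"
```

```text
n 14 end [ 0.5451 -0.1999  0.25  ] roterr 0.35
[{"dx": 0.59, "dy": -0.52, "dz": 0.38, "wx": 0.55, "wy": 0.43, "wz": -0.56, "jaw": 1}, {"dx": 0.59, "dy": -0.46, "dz": 0.43, "wx": 0.55, "wy": 0.43, "wz": -0.56, "jaw": 1}, {"dx": 0.6, "dy": -0.41, "dz": 0.49, "wx": 0.55, "wy": 0.43, "wz": -0.56, "jaw": 1}, {"dx": 0.6, "dy": -0.33, "dz": 0.54, "wx": 0.55, "wy": 0.43, "wz": -0.56, "jaw": 1}, {"dx": 0.59, "dy": -0.27, "dz": 0.58, "wx": 0.55, "wy": 0.43, "wz": -0.56, "jaw": 1}]
[{"dx": 0.58, "dy": -0.2, "dz": 0.62, "wx": 0.55, "wy": 0.43, "wz": -0.56, "jaw": 1}, {"dx": 0.56, "dy": -0.13, "dz": 0.65, "wx": 0.55, "wy": 0.43, "wz": -0.56, "jaw": 1}, {"dx": 0.54, "dy": -0.06, "dz": 0.68, "wx": 0.55, "wy": 0.43, "wz": -0.56, "jaw": 1}, {"dx": 0.5, "dy": 0.01, "dz": 0.71, "wx": 0.55, "wy": 0.43, "wz": -0.56, "jaw": 1}, {"dx": 0.47, "dy": 0.08, "dz": 0.73, "wx": 0.55, "wy": 0.43, "wz": -0.56, "jaw": 1}]
[{"dx": 0.43, "dy": 0.15, "dz": 0.75, "wx": 0.55, "wy": 0.43, "wz": -0.56, "jaw": 1}, {"dx": 0.39, "dy": 0.21, "dz": 0.75, "wx": 0.55, "wy": 0.43, "wz": -0.56, "jaw": 1}, {"dx": 0.33, "dy": 0.28, "dz": 0.75, "wx": 0.55, "wy": 0.43, "wz": -0.56, "jaw": 1}, {"dx": 0.29, "dy": 0.35, "dz": 0.75, "wx": 0.55, "wy": 0.43, "wz": -0.56, "jaw": 1}]
```

>>> apply_moves:
  targets:
    - {"dx": 0.6, "dy": -0.5, "dz": 0.4, "wx": 0.55, "wy": 0.43, "wz": -0.56, "jaw": 1}
    - {"dx": 0.6, "dy": -0.5, "dz": 0.4, "wx": 0.55, "wy": 0.43, "wz": -0.56, "jaw": 1}
    - {"dx": 0.6, "dy": -0.4, "dz": 0.5, "wx": 0.55, "wy": 0.43, "wz": -0.56, "jaw": 1}
    - {"dx": 0.6, "dy": -0.3, "dz": 0.5, "wx": 0.55, "wy": 0.43, "wz": -0.56, "jaw": 1}
    - {"dx": 0.6, "dy": -0.3, "dz": 0.6, "wx": 0.55, "wy": 0.43, "wz": -0.56, "jaw": 1}

```text
time: 1.65
tool_pos: [0.4238, -0.3961, 0.2817]
tcp_rot: [-2.511, -0.965, -0.815]
wrist_force: [0.8, -0.2, 0.8]
width: 0.997
```

>>> apply_moves:
  targets:
    - {"dx": 0.6, "dy": -0.2, "dz": 0.6, "wx": 0.55, "wy": 0.43, "wz": -0.56, "jaw": 1}
    - {"dx": 0.6, "dy": -0.1, "dz": 0.6, "wx": 0.55, "wy": 0.43, "wz": -0.56, "jaw": 1}
    - {"dx": 0.5, "dy": -0.1, "dz": 0.7, "wx": 0.55, "wy": 0.43, "wz": -0.56, "jaw": 1}
    - {"dx": 0.5, "dy": 0, "dz": 0.7, "wx": 0.55, "wy": 0.43, "wz": -0.56, "jaw": 1}
    - {"dx": 0.5, "dy": 0.1, "dz": 0.7, "wx": 0.55, "wy": 0.43, "wz": -0.56, "jaw": 1}

```text
time: 2.15
tool_pos: [0.4921, -0.2866, 0.2678]
tcp_rot: [-2.015, -1.285, -0.942]
wrist_force: [-0.1, -0.7, 0.0]
width: 1.002
```

>>> apply_moves:
  targets:
    - {"dx": 0.4, "dy": 0.2, "dz": 0.7, "wx": 0.55, "wy": 0.43, "wz": -0.56, "jaw": 1}
    - {"dx": 0.4, "dy": 0.2, "dz": 0.7, "wx": 0.55, "wy": 0.43, "wz": -0.56, "jaw": 1}
    - {"dx": 0.3, "dy": 0.3, "dz": 0.7, "wx": 0.55, "wy": 0.43, "wz": -0.56, "jaw": 1}
    - {"dx": 0.3, "dy": 0.3, "dz": 0.7, "wx": 0.55, "wy": 0.43, "wz": -0.56, "jaw": 1}
    - {"dx": 0, "dy": 0, "dz": 0, "wx": 0, "wy": 0, "wz": 0, "jaw": 1}

```text
time: 2.65
tool_pos: [0.5467, -0.2022, 0.2546]
tcp_rot: [-1.59, -1.474, -1.002]
wrist_force: [0.3, -0.2, -0.9]
width: 1.001
```

```bash
python3 log.py
cat > snap.py <<'E'
import sys
from workcell import bot,cams
from h import *
n,name=sys.argv[1:3]
s=bot.read_state();c=cams.read_camera(n)
cv2.imwrite(f"pics/{name}.png",cv2.cvtColor(c["color"],cv2.COLOR_RGB2BGR))
np.savez(f"{name}.npz",T=pose(c,s),**c)
E
python3 snap.py wrist c1; python3 -c "
from plan import *
A=ori(25);g=np.array([.5635,-.0307,.095]);plan(g+A[:,2]*(.024-.11),A,.75)"
```

```text
q [-0.832, 0.53, 1.557, 0.766, 1.912, -0.834] p [0.5467, -0.2022, 0.2546] r [-1.59, -1.474, -1.002] f [0.3, -0.2, -0.9] t 2.65 w 1.001
n 6 end [ 0.557  -0.1085  0.1314] roterr 0.13
[{"dx": -0.4, "dy": 0.03, "dz": 0.77, "wx": -0.02, "wy": 0.01, "wz": 0.0, "jaw": 0.75}, {"dx": -0.39, "dy": 0.02, "dz": 0.78, "wx": -0.02, "wy": 0.01, "wz": 0.0, "jaw": 0.75}, {"dx": -0.4, "dy": 0.02, "dz": 0.77, "wx": -0.02, "wy": 0.01, "wz": 0.0, "jaw": 0.75}, {"dx": -0.4, "dy": 0.03, "dz": 0.78, "wx": -0.02, "wy": 0.01, "wz": 0.0, "jaw": 0.75}, {"dx": -0.4, "dy": 0.02, "dz": 0.77, "wx": -0.02, "wy": 0.01, "wz": 0.0, "jaw": 0.75}]
[{"dx": -0.4, "dy": 0.02, "dz": 0.77, "wx": -0.02, "wy": 0.01, "wz": 0.0, "jaw": 0.75}]
```

View pics/c1.png

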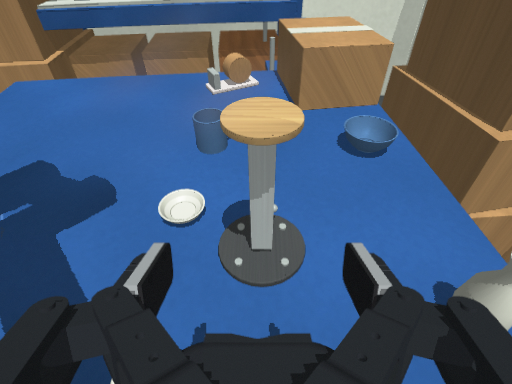

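The wrist picture shows the tube upright at column ~262 between the open pads, the platform at (262,120), the base at (262,248) and the dish at (182,206). I measure the tube from this second view.

Run:
```python
from h import *
from scipy.optimize import least_squares
c=dict(np.load("c1.npz",allow_pickle=True));T=c["T"];P=cloud(c,T)
w=P[140:250,235:295].reshape(-1,3);w=w[(w[:,2]>.04)&(w[:,2]<.2)&(np.hypot(w[:,0]-.563,w[:,1]+.031)<.035)]
print(len(w))
for x0,x1 in ((.55,.556),(.556,.562),(.562,.568),(.568,.574),(.574,.58)):
    v=w[(w[:,0]>x0)&(w[:,0]<x1)];print(x0,len(v),np.median(v[:,1]) if len(v) else 0)
for z0 in (.05,.08,.11,.14,.17):
    v=w[(w[:,2]>z0)&(w[:,2]<z0+.03)];print(z0,np.percentile(v[:,0],[1,99]),np.median(v[:,1]))
pl=P[90:150,210:315].reshape(-1,3);pl=pl[(pl[:,2]>.225)&(pl[:,2]<.26)&(np.hypot(pl[:,0]-.563,pl[:,1]+.031)<.06)]
print(cv2.minEnclosingCircle(pl[:,:2].astype(np.float32)),np.median(pl[:,2]))
```

```text
2194
0.55 407 -0.04756237532906338
0.556 395 -0.04811434116963609
0.562 412 -0.04857850751647513
0.568 417 -0.049048958211659055
0.574 257 -0.049425824361412185
0.05 [0.54674531 0.57721345] -0.04841170893013386
0.08 [0.54618953 0.58348983] -0.04826006498994012
0.11 [0.54670225 0.57714314] -0.0483237472989419
0.14 [0.54630521 0.57735373] -0.0482283273370952
0.17 [0.54624889 0.57749977] -0.04835163221594685
((0.5635994076728821, -0.03318328782916069), 0.046796489506959915) 0.23921407180029056
```

>>> apply_moves:
  targets:
    - {"dx": -0.4, "dy": 0.02, "dz": 0.77, "wx": 0, "wy": 0, "wz": 0, "jaw": 0.75}
    - {"dx": -0.4, "dy": 0.02, "dz": 0.77, "wx": 0, "wy": 0, "wz": 0, "jaw": 0.75}
    - {"dx": -0.4, "dy": 0.02, "dz": 0.77, "wx": 0, "wy": 0, "wz": 0, "jaw": 0.75}
    - {"dx": -0.4, "dy": 0.02, "dz": 0.77, "wx": 0, "wy": 0, "wz": 0, "jaw": 0.75}
    - {"dx": -0.4, "dy": 0.02, "dz": 0.77, "wx": 0, "wy": 0, "wz": 0, "jaw": 0.75}

```text
time: 3.2
tool_pos: [0.5539, -0.1275, 0.1535]
tcp_rot: [-1.599, -1.476, -1.006]
wrist_force: [-0.5, 0.4, 0.3]
width: 0.748
```

>>> apply_moves:
  targets:
    - {"dx": -0.4, "dy": 0.02, "dz": 0.7, "wx": 0, "wy": 0, "wz": 0, "jaw": 0.75}
    - {"dx": 0, "dy": 0, "dz": 0, "wx": 0, "wy": 0, "wz": 0, "jaw": 0.75}

```text
time: 3.4
tool_pos: [0.5538, -0.1117, 0.1319]
tcp_rot: [-1.596, -1.471, -1.003]
wrist_force: [-0.7, 0.9, -0.5]
width: 0.748
```

```bash
python3 log.py;  python3 snap.py wrist c2; python3 -c "
from plan import *
A=ori(25,-.082);g=np.array([.5635,-.032,.095]);plan(g+A[:,2]*(.023),A,.75)"
```

```text
q [-0.737, 0.582, 1.744, 0.798, 1.685, -0.947] p [0.5538, -0.1117, 0.1319] r [-1.596, -1.471, -1.003] f [-0.7, 0.9, -0.5] t 3.4 w 0.748
n 5 end [ 0.5652 -0.0111  0.0852] roterr 0.2
[{"dx": 0.0, "dy": 0.02, "dz": 0.75, "wx": -0.01, "wy": 0.01, "wz": -0.01, "jaw": 0.75}, {"dx": 0.0, "dy": 0.02, "dz": 0.76, "wx": -0.01, "wy": 0.01, "wz": -0.01, "jaw": 0.75}, {"dx": 0.0, "dy": 0.02, "dz": 0.75, "wx": -0.01, "wy": 0.01, "wz": -0.01, "jaw": 0.75}, {"dx": -0.01, "dy": 0.01, "dz": 0.75, "wx": -0.01, "wy": 0.01, "wz": -0.01, "jaw": 0.75}, {"dx": 0.0, "dy": 0.02, "dz": 0.76, "wx": -0.01, "wy": 0.01, "wz": -0.01, "jaw": 0.75}]
```

View pics/c2.png

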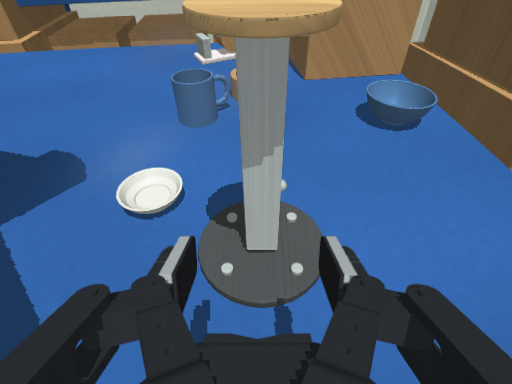

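The button dome shows at (283,185) on the tube's right edge. The pads at columns ~182 and ~338 straddle the tube at ~262. I go in.

>>> apply_moves:
  targets:
    - {"dx": 0, "dy": 0.02, "dz": 0.75, "wx": 0, "wy": 0, "wz": 0, "jaw": 0.75}
    - {"dx": 0, "dy": 0.02, "dz": 0.75, "wx": 0, "wy": 0, "wz": 0, "jaw": 0.75}
    - {"dx": 0, "dy": 0.02, "dz": 0.75, "wx": 0, "wy": 0, "wz": 0, "jaw": 0.75}
    - {"dx": 0, "dy": 0.02, "dz": 0.75, "wx": 0, "wy": 0, "wz": 0, "jaw": 0.75}
    - {"dx": 0, "dy": 0.02, "dz": 0.75, "wx": 0, "wy": 0, "wz": 0, "jaw": 0.75}

```text
time: 3.95
tool_pos: [0.5664, -0.0106, 0.0853]
tcp_rot: [-1.596, -1.475, -1.008]
wrist_force: [-0.6, 0.4, 0.1]
width: 0.745
```

>>> apply_moves:
  targets:
    - {"dx": 0, "dy": 0, "dz": 0, "wx": 0, "wy": 0, "wz": 0, "jaw": 0.6}
    - {"dx": 0, "dy": 0, "dz": 0, "wx": 0, "wy": 0, "wz": 0, "jaw": 0.6}

```text
time: 4.15
tool_pos: [0.566, -0.0109, 0.0854]
tcp_rot: [-1.595, -1.475, -1.007]
wrist_force: [0.2, -0.1, 0.1]
width: 0.603
```

```bash
python3 log.py;  python3 snap.py wrist c3; python3 snap.py scene c3s; python3 -c "
from plan import *
import cv2
A=ori(25,-.082);g=np.array([.5635,-.032,.095]);plan(g+A[:,2]*(.023),A,.75)
im=cv2.imread('pics/c3s.png');cv2.imwrite('pics/c3sz.png',cv2.resize(im[150:270,190:320],None,fx=5,fy=5))"
```

```text
q [-0.608, 0.58, 1.867, 0.893, 1.538, -0.983] p [0.566, -0.0109, 0.0854] r [-1.595, -1.475, -1.007] f [0.2, -0.1, 0.1] t 4.15 w 0.603
n 1 end [ 0.5653 -0.0113  0.0852] roterr 0.02
[{"dx": -0.01, "dy": -0.05, "dz": 0.04, "wx": -0.05, "wy": 0.05, "wz": 0.0, "jaw": 0.75}]
```

View pics/c3.png

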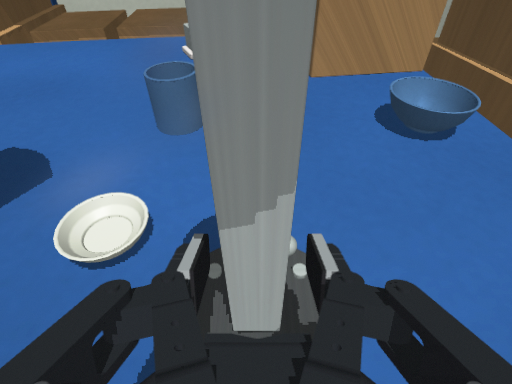

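View pics/c3sz.png

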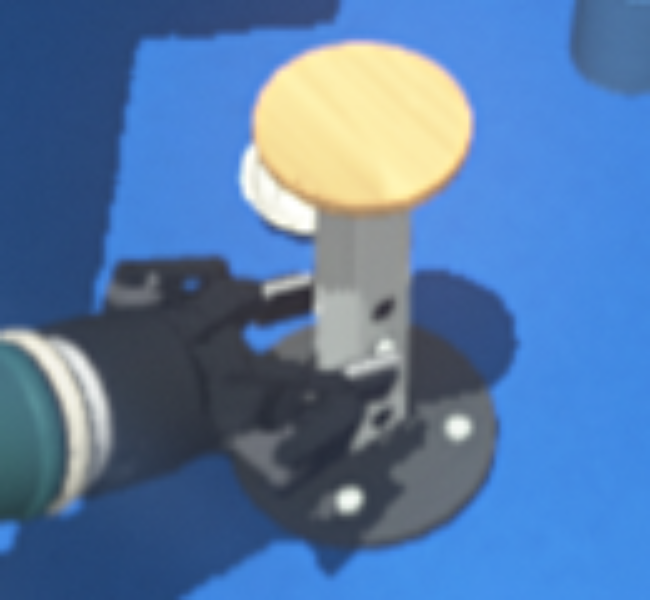

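Run:
```python
from h import *
from plan import R
from workcell import bot
c=dict(np.load("c3s.npz",allow_pickle=True));T=c["T"];s=bot.read_state()
A=R.from_rotvec(s["tcp_rot"]).as_matrix();t=s["tool_pos"]
for nm,v in {"tip":(0,.0255,0),"tip_top":(.011,.0255,0),"g_top":(.011,.0255,-.019),"gback_top":(.011,.0255,-.03)}.items():
    print(nm,((proj(c,T,t+A@np.array(v))[0]-[190,150])*5).round(0))
print("button",((proj(c,T,[[.5635+.0225,-.032-.0019,.095]])-[190,150])*5).round())
P=cloud(c,T)
for u,v in ((370,362),(350,370),(390,355),(385,345)): print(u,v,P[150+v//5,190+u//5].round(4), (A.T@(P[150+v//5,190+u//5]-t)).round(4))
```

```text
tip [425. 352.]
tip_top [433. 335.]
g_top [405. 344.]
gback_top [389. 348.]
button [[386. 356.]]
370 362 [ 0.5928 -0.051   0.1155] [ 0.0111  0.0288 -0.0456]
350 370 [ 0.5941 -0.0647  0.1221] [ 0.0113  0.0312 -0.0607]
390 355 [ 0.5937 -0.0392  0.1091] [ 0.0104  0.0289 -0.0322]
385 345 [ 0.5837 -0.0327  0.1007] [ 0.0052  0.0184 -0.0235]
```

Run:
```python
from h import *
from plan import R
from workcell import bot
s=bot.read_state();A=R.from_rotvec(s["tcp_rot"]).as_matrix();t=s["tool_pos"]
for n in("c3s","c3","c2","c1"):
    c=dict(np.load(n+".npz",allow_pickle=True));T=c["T"]
    if n[-1]=="s": L=(cloud(c,T)-t)@A
    else: L=cloud(c,np.array(c["T_tool_cam"]))
    for sg in (1,-1):
        y=L[...,1]*sg
        m=(y>.0205)&(y<.07)&(np.abs(L[...,0])<.014)&(L[...,2]>-.09)&(L[...,2]<.03)
        w=L[m];
        if len(w): print(n,sg,len(w),"zmax",np.sort(w[:,2])[-12:].round(3),"y",np.median(w[:,1]).round(3),"x",np.percentile(w[:,0],[2,98]).round(3))
im=cv2.imread("pics/c3.png");cv2.imwrite("pics/c3z.png",cv2.resize(im[220:350,160:360],None,fx=4,fy=4))
```

```text
c3s 1 215 zmax [-0.036 -0.035 -0.035 -0.035 -0.034 -0.033 -0.032 -0.032 -0.031 -0.03
 -0.029 -0.028] y 0.036 x [-0.009  0.013]
c3s -1 212 zmax [-0.037 -0.037 -0.037 -0.036 -0.035 -0.035 -0.034 -0.034 -0.033 -0.033
 -0.032 -0.03 ] y -0.029 x [-0.01   0.013]
c3 1 6626 zmax [-0.029 -0.029 -0.028 -0.028 -0.028 -0.028 -0.026 -0.026 -0.026 -0.026
 -0.025 -0.024] y 0.042 x [-0.011  0.012]
c3 -1 6661 zmax [-0.029 -0.029 -0.029 -0.029 -0.029 -0.029 -0.029 -0.029 -0.029 -0.029
 -0.029 -0.028] y -0.042 x [-0.011  0.012]
c2 1 6668 zmax [-0.032 -0.032 -0.032 -0.032 -0.032 -0.032 -0.031 -0.031 -0.031 -0.031
 -0.031 -0.03 ] y 0.045 x [-0.01   0.013]
c2 -1 6640 zmax [-0.032 -0.032 -0.032 -0.032 -0.032 -0.032 -0.031 -0.031 -0.031 -0.031
 -0.031 -0.03 ] y -0.045 x [-0.011  0.012]
c1 1 4456 zmax [-0.039 -0.039 -0.039 -0.039 -0.038 -0.038 -0.038 -0.038 -0.038 -0.038
 -0.038 -0.037] y 0.046 x [-0.01   0.013]
c1 -1 4406 zmax [-0.039 -0.039 -0.039 -0.039 -0.039 -0.038 -0.038 -0.038 -0.038 -0.038
 -0.037 -0.037] y -0.047 x [-0.01   0.013]
```

View pics/c3z.png

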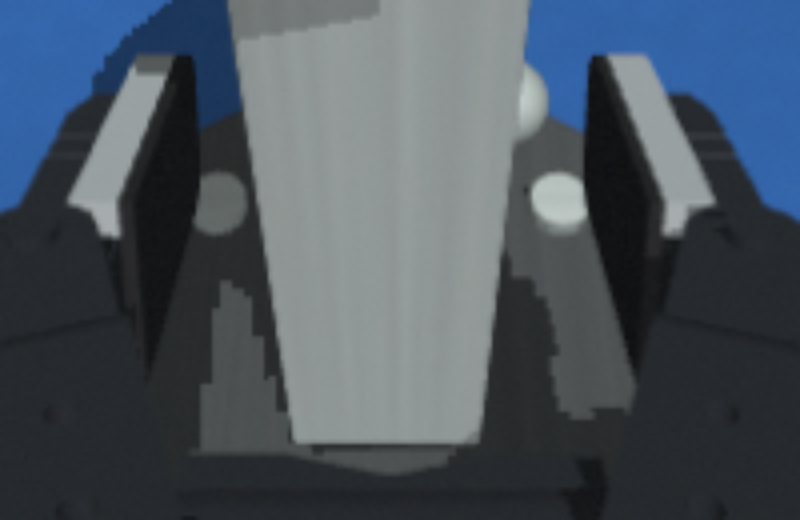

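Run:
```python
from h import *
c=dict(np.load("c3.npz",allow_pickle=True));T=np.array(c["T_tool_cam"])
L=cloud(c,T)
for z in (0,-.005,-.01,-.015,-.02,-.025,-.03):
    print(z,((proj(c,T,[[.011,.0255,z],[-.011,.0255,z],[.011,.031,z]])-[160,220])*4).round().tolist())
for u,v in ((620,60),(600,60),(640,100),(680,170),(535,90),(535,110),(600,150),(620,200)):
    print(u,v,L[220+v//4,160+u//4].round(4))
```

```text
0 [[558.0, -44.0], [552.0, 86.0], [594.0, -44.0]]
-0.005 [[563.0, -32.0], [556.0, 101.0], [600.0, -32.0]]
-0.01 [[568.0, -20.0], [561.0, 117.0], [606.0, -20.0]]
-0.015 [[573.0, -6.0], [566.0, 134.0], [612.0, -6.0]]
-0.02 [[578.0, 8.0], [571.0, 152.0], [619.0, 8.0]]
-0.025 [[584.0, 23.0], [576.0, 170.0], [626.0, 23.0]]
-0.03 [[590.0, 40.0], [582.0, 190.0], [633.0, 40.0]]
620 60 [ 0.0099  0.0287 -0.0335]
600 60 [ 0.01    0.0261 -0.0339]
640 100 [ 0.0099  0.0291 -0.0441]
680 170 [ 0.0098  0.0303 -0.059 ]
535 90 [ 0.0026  0.0187 -0.0271]
535 110 [ 0.0001  0.0187 -0.0278]
600 150 [ 0.0007  0.0258 -0.0392]
620 200 [ 0.0018  0.0257 -0.0525]
```

```bash
python3 -c "
from workcell import bot
print(bot.grip_depth,[a for a in dir(bot) if a[0]!='_'])"
```

```text
0.0187 ['MotionError', 'grip_depth', 'read_state']
```

>>> apply_moves:
  targets:
    - {"dx": 0, "dy": -0.05, "dz": 0.3, "wx": 0, "wy": 0, "wz": 0, "jaw": 0.6}
    - {"dx": 0, "dy": 0, "dz": 0.2, "wx": 0, "wy": 0, "wz": 0, "jaw": 0.6}
    - {"dx": 0, "dy": 0, "dz": 0, "wx": 0, "wy": 0, "wz": 0, "jaw": 0.6}

```text
time: 4.55
tool_pos: [0.5654, 0.0021, 0.079]
tcp_rot: [-1.596, -1.474, -1.007]
wrist_force: [0.0, 0.1, -0.8]
width: 0.602
```

```bash
python3 log.py;  python3 snap.py wrist c4; python3 -c "
import cv2
im=cv2.imread('pics/c4.png');cv2.imwrite('pics/c4z.png',cv2.resize(im[200:350,160:360],None,fx=4,fy=4))"
```

```text
q [-0.592, 0.58, 1.884, 0.906, 1.518, -0.99] p [0.5654, 0.0021, 0.079] r [-1.596, -1.474, -1.007] f [0.0, 0.1, -0.8] t 4.55 w 0.602
```

View pics/c4z.png

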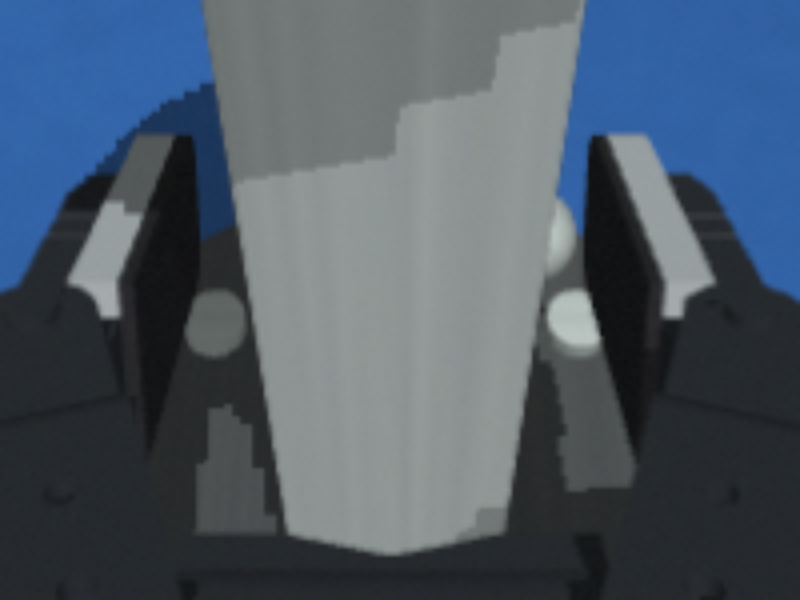

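>>> apply_moves:
  newtons: 35
  targets:
    - {"dx": 0, "dy": 0, "dz": 0, "wx": 0, "wy": 0, "wz": 0, "jaw": 0.45}
    - {"dx": 0, "dy": 0, "dz": 0, "wx": 0, "wy": 0, "wz": 0, "jaw": 0.3}
    - {"dx": 0, "dy": 0, "dz": 0, "wx": 0, "wy": 0, "wz": 0, "jaw": 0.2}
    - {"dx": 0, "dy": 0, "dz": 0, "wx": 0, "wy": 0, "wz": 0, "jaw": 0.2}
    - {"dx": 0, "dy": 0, "dz": 0, "wx": 0, "wy": 0, "wz": 0, "jaw": 0.2}

```text
time: 5.1
tool_pos: [0.5658, 0.0007, 0.0793]
tcp_rot: [-1.597, -1.476, -1.008]
wrist_force: [-2.7, -4.9, 0.3]
width: 0.367
```

```bash
python3 log.py;  python3 snap.py wrist c5; python3 -c "
import cv2
im=cv2.imread('pics/c5.png');cv2.imwrite('pics/c5z.png',cv2.resize(im[200:350,160:360],None,fx=4,fy=4))"
```

```text
q [-0.593, 0.58, 1.883, 0.905, 1.518, -0.99] p [0.5658, 0.0007, 0.0793] r [-1.597, -1.476, -1.008] f [-2.7, -4.9, 0.3] t 5.1 w 0.367
```

View pics/c5z.png

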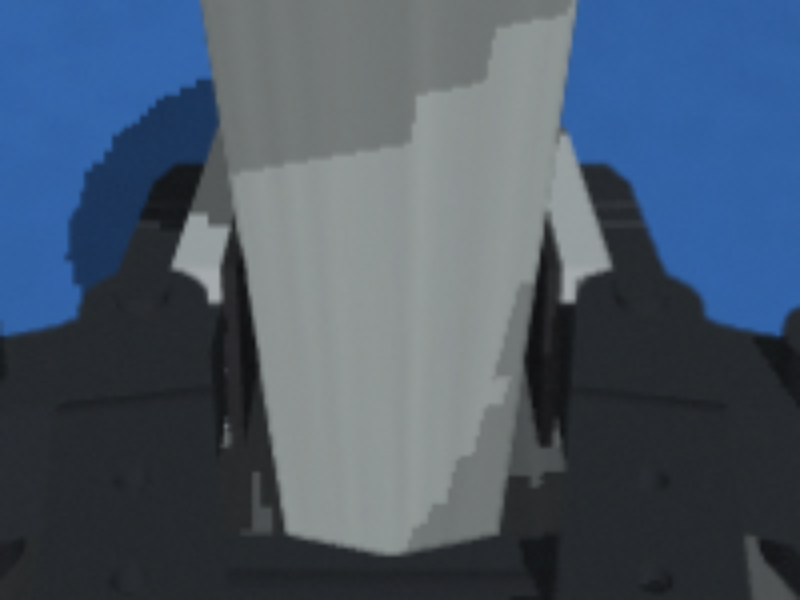

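Pinched: the opening is ~31 mm and both pads lie flat on the tube, so the button is flush. Now I lift straight up.

>>> apply_moves:
  targets:
    - {"dx": 0.1, "dy": 0, "dz": -0.046, "wx": 0, "wy": 0, "wz": 0, "jaw": 0.2}
    - {"dx": 0.15, "dy": 0, "dz": -0.07, "wx": 0, "wy": 0, "wz": 0, "jaw": 0.2}
    - {"dx": 0.15, "dy": 0, "dz": -0.07, "wx": 0, "wy": 0, "wz": 0, "jaw": 0.2}

```text
time: 5.45
tool_pos: [0.5658, 0.0006, 0.0905]
tcp_rot: [-1.6, -1.476, -1.005]
wrist_force: [0.4, -7.0, -12.2]
width: 0.369
```

```bash
python3 log.py
```

```text
q [-0.593, 0.56, 1.884, 0.903, 1.527, -0.973] p [0.5658, 0.0006, 0.0905] r [-1.6, -1.476, -1.005] f [0.4, -7.0, -12.2] t 5.45 w 0.369
```

>>> apply_moves:
  targets:
    - {"dx": 0.15, "dy": 0, "dz": -0.07, "wx": 0, "wy": 0, "wz": 0, "jaw": 0.2}
    - {"dx": 0.15, "dy": 0, "dz": -0.07, "wx": 0, "wy": 0, "wz": 0, "jaw": 0.2}
    - {"dx": 0.1, "dy": 0, "dz": -0.046, "wx": 0, "wy": 0, "wz": 0, "jaw": 0.2}
    - {"dx": 0, "dy": 0, "dz": 0, "wx": 0, "wy": 0, "wz": 0, "jaw": 0.2}

```text
time: 5.85
tool_pos: [0.5658, 0.0008, 0.1068]
tcp_rot: [-1.596, -1.476, -1.008]
wrist_force: [-4.7, -9.5, -0.4]
width: 0.366
```

```bash
python3 log.py; python3 snap.py scene d1
python3 - <<'E'
from h import *
c=dict(np.load("d1.npz",allow_pickle=True));T=c["T"];P=cloud(c,T)
w=P[120:215,215:310].reshape(-1,3);w=w[np.hypot(w[:,0]-.5635,w[:,1]+.032)<.04];w=w[w[:,2]>.22];print("plat z",np.median(w[:,2]),len(w))
E
```

```text
q [-0.593, 0.537, 1.883, 0.904, 1.546, -0.956] p [0.5658, 0.0008, 0.1068] r [-1.596, -1.476, -1.008] f [-4.7, -9.5, -0.4] t 5.85 w 0.366
plat z 0.2668962378424632 884
```

>>> apply_moves:
  targets:
    - {"dx": 0.04, "dy": 0, "dz": -0.018, "wx": 0, "wy": 0, "wz": 0, "jaw": 0.2}
    - {"dx": 0.03, "dy": 0, "dz": -0.014, "wx": 0, "wy": 0, "wz": 0, "jaw": 0.2}
    - {"dx": 0, "dy": 0, "dz": 0, "wx": 0, "wy": 0, "wz": 0, "jaw": 0.2}

```text
time: 6.2
tool_pos: [0.5658, 0.0007, 0.1086]
tcp_rot: [-1.597, -1.476, -1.007]
wrist_force: [-2.0, -7.7, -4.3]
width: 0.363
```

```bash
python3 log.py; python3 snap.py scene d2
python3 - <<'E'
from h import *
c=dict(np.load("d2.npz",allow_pickle=True));T=c["T"];P=cloud(c,T)
w=P[120:215,215:310].reshape(-1,3);w=w[np.hypot(w[:,0]-.5635,w[:,1]+.032)<.04];w=w[w[:,2]>.22];print("plat z",np.median(w[:,2]),len(w))
im=cv2.imread("pics/d2.png");cv2.imwrite("pics/d2z.png",cv2.resize(im[140:260,190:320],None,fx=5,fy=5))
E
```

```text
q [-0.593, 0.534, 1.883, 0.903, 1.547, -0.953] p [0.5658, 0.0007, 0.1086] r [-1.597, -1.476, -1.007] f [-2.0, -7.7, -4.3] t 6.2 w 0.363
plat z 0.26884588860486514 901
```

View pics/d2z.png

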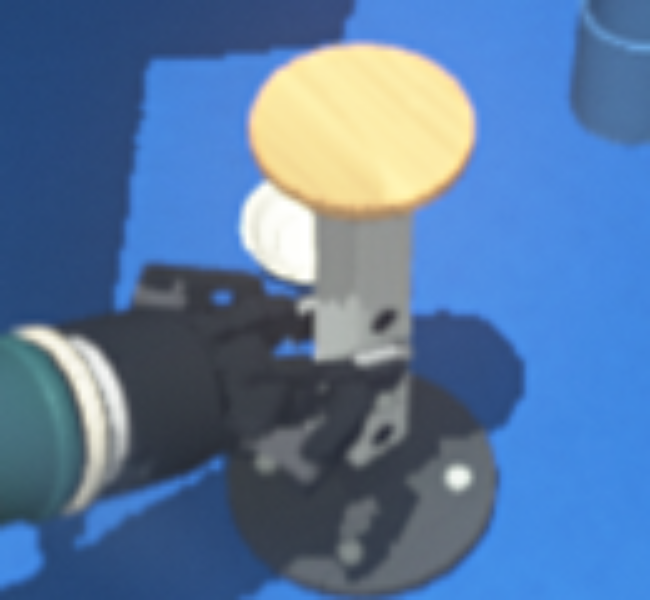

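>>> apply_moves:
  targets:
    - {"dx": 0.03, "dy": 0, "dz": -0.014, "wx": 0, "wy": 0, "wz": 0, "jaw": 0.2}
    - {"dx": 0.03, "dy": 0, "dz": -0.014, "wx": 0, "wy": 0, "wz": 0, "jaw": 0.2}
    - {"dx": 0, "dy": 0, "dz": 0, "wx": 0, "wy": 0, "wz": 0, "jaw": 0.2}

```text
time: 6.55
tool_pos: [0.5658, 0.0007, 0.1101]
tcp_rot: [-1.597, -1.476, -1.007]
wrist_force: [-1.8, -7.2, -6.3]
width: 0.368
```

```bash
python3 log.py; python3 snap.py scene d3
python3 - <<'E'
from h import *
c=dict(np.load("d3.npz",allow_pickle=True));T=c["T"];P=cloud(c,T)
w=P[120:215,215:310].reshape(-1,3);w=w[np.hypot(w[:,0]-.5635,w[:,1]+.032)<.04];w=w[w[:,2]>.22];print("plat z",np.median(w[:,2]),len(w))
E
```

```text
q [-0.593, 0.531, 1.883, 0.903, 1.548, -0.951] p [0.5658, 0.0007, 0.1101] r [-1.597, -1.476, -1.007] f [-1.8, -7.2, -6.3] t 6.55 w 0.368
plat z 0.27028726062202924 909
```

>>> apply_moves:
  targets:
    - {"dx": 0.03, "dy": 0, "dz": -0.014, "wx": 0, "wy": 0, "wz": 0, "jaw": 0.2}
    - {"dx": 0, "dy": 0, "dz": 0, "wx": 0, "wy": 0, "wz": 0, "jaw": 0.2}

```text
time: 6.8
tool_pos: [0.5657, 0.0007, 0.1109]
tcp_rot: [-1.597, -1.476, -1.007]
wrist_force: [-1.8, -7.8, -7.2]
width: 0.368
```

```bash
python3 log.py
```

```text
q [-0.593, 0.53, 1.883, 0.903, 1.549, -0.95] p [0.5657, 0.0007, 0.1109] r [-1.597, -1.476, -1.007] f [-1.8, -7.8, -7.2] t 6.8 w 0.368
```

>>> apply_moves:
  targets:
    - {"dx": 0, "dy": 0, "dz": 0, "wx": 0, "wy": 0, "wz": 0, "jaw": 0.6}
    - {"dx": 0, "dy": 0, "dz": 0, "wx": 0, "wy": 0, "wz": 0, "jaw": 0.6}
    - {"dx": 0, "dy": 0, "dz": 0, "wx": 0, "wy": 0, "wz": 0, "jaw": 0.6}

```text
time: 7.1
tool_pos: [0.5661, 0.0022, 0.1123]
tcp_rot: [-1.594, -1.475, -1.009]
wrist_force: [0.2, 0.2, -0.6]
width: 0.599
```

```bash
python3 log.py; python3 snap.py wrist e1w;python3 snap.py scene e1
python3 - <<'E'
from h import *
c=dict(np.load("e1.npz",allow_pickle=True));T=c["T"];P=cloud(c,T)
w=P[120:215,215:310].reshape(-1,3);w=w[np.hypot(w[:,0]-.5635,w[:,1]+.032)<.04];w=w[w[:,2]>.22];print("plat z",np.median(w[:,2]),len(w))
im=cv2.imread("pics/e1.png");a=cv2.resize(im[160:260,210:310],None,fx=4,fy=4)
im=cv2.imread("pics/e1w.png");b=cv2.resize(im[230:330,210:310],None,fx=4,fy=4)
cv2.imwrite("pics/e1z.png",np.hstack([a,b]))
E
```

```text
q [-0.591, 0.529, 1.883, 0.906, 1.551, -0.95] p [0.5661, 0.0022, 0.1123] r [-1.594, -1.475, -1.009] f [0.2, 0.2, -0.6] t 7.1 w 0.599
plat z 0.2711668566461257 909
```

View pics/e1z.png

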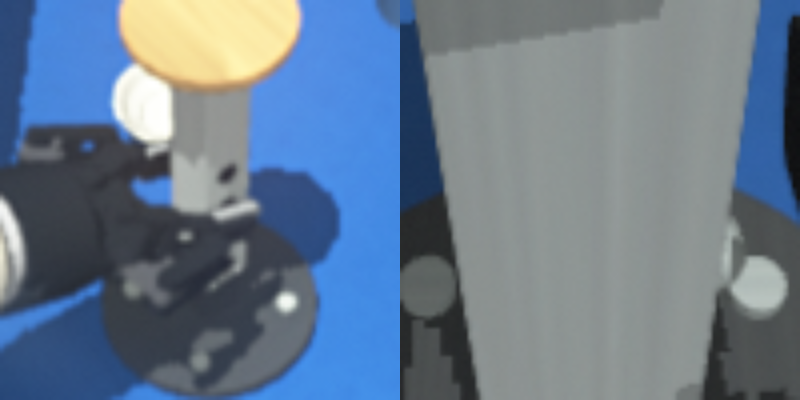

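>>> apply_moves:
  targets:
    - {"dx": 0, "dy": 0, "dz": -0.8, "wx": 0, "wy": 0, "wz": 0, "jaw": 0.7}
    - {"dx": 0, "dy": 0, "dz": -0.8, "wx": 0, "wy": 0, "wz": 0, "jaw": 0.7}
    - {"dx": 0, "dy": 0, "dz": -0.8, "wx": 0, "wy": 0, "wz": 0, "jaw": 0.8}
    - {"dx": 0, "dy": 0, "dz": -0.8, "wx": 0, "wy": 0, "wz": 0, "jaw": 1}
    - {"dx": 0, "dy": 0, "dz": -0.8, "wx": 0, "wy": 0, "wz": 0, "jaw": 1}

```text
time: 7.7
tool_pos: [0.5576, -0.107, 0.1633]
tcp_rot: [-1.595, -1.475, -1.008]
wrist_force: [-0.3, -0.2, 0.5]
width: 1.002
```

```bash
python3 log.py; python3 snap.py wrist e2w;python3 snap.py scene e2
python3 - <<'E'
from h import *
c=dict(np.load("e2.npz",allow_pickle=True));T=c["T"];P=cloud(c,T)
w=P[120:215,215:310].reshape(-1,3);w=w[np.hypot(w[:,0]-.5635,w[:,1]+.032)<.04];w=w[w[:,2]>.22];print("plat z",np.median(w[:,2]),len(w))
w=P[185:250,235:290].reshape(-1,3)
yaw=-.082;x=(w[:,:2]-[.5635,-.032])@[np.cos(yaw),np.sin(yaw)]
m=(x>.0185)&(x<.03)&(np.hypot(w[:,0]-.5635,w[:,1]+.032)<.03)&(w[:,2]>.03)
print(np.c_[x[m],w[m]].round(4))
im=cv2.imread("pics/e2.png");a=cv2.resize(im[160:260,210:310],None,fx=4,fy=4)
im=cv2.imread("pics/e2w.png");b=cv2.resize(im[130:230,210:310],None,fx=4,fy=4)
cv2.imwrite("pics/e2z.png",np.hstack([a,b]))
E
```

```text
q [-0.729, 0.539, 1.74, 0.811, 1.712, -0.913] p [0.5576, -0.107, 0.1633] r [-1.595, -1.475, -1.008] f [-0.3, -0.2, 0.5] t 7.7 w 1.002
plat z 0.27108336082945494 913
[[ 0.0186  0.5822 -0.0314  0.102 ]
 [ 0.0193  0.5826 -0.035   0.1018]
 [ 0.0189  0.5825 -0.0316  0.0986]
 [ 0.0202  0.5839 -0.0297  0.0982]
 [ 0.0202  0.5835 -0.0358  0.0994]
 [ 0.0206  0.5841 -0.0331  0.0974]
 [ 0.0218  0.5855 -0.0311  0.097 ]
 [ 0.0208  0.584  -0.0362  0.0963]
 [ 0.0226  0.586  -0.0348  0.097 ]
 [ 0.0221  0.5858 -0.0313  0.0934]]
```

View pics/e2z.png

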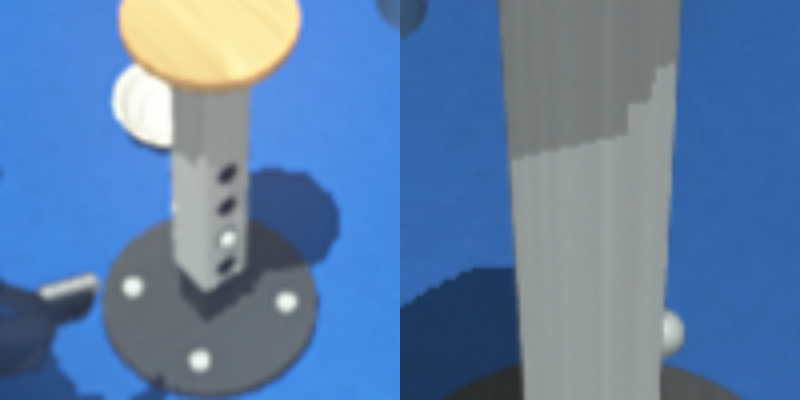

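Run:
```python
from h import *
for n in("c1","c3","c5","e2w"):
    c=dict(np.load(n+".npz",allow_pickle=True));L=cloud(c,np.array(c["T_tool_cam"]))
    m=(np.abs(L[...,0]-.0105)<.003)&(np.abs(L[...,1])<.06)&(np.abs(L[...,1])>.014)&(L[...,2]<-.005)&(L[...,2]>-.08)
    v,u=np.nonzero(m); 
    for sg in(1,-1):
        k=(L[v,u,1]*sg>0); w=L[v[k],u[k]]; o=np.argsort(-w[:,2])[:40:8]
        print(n,sg,w[o].round(4).tolist(), list(zip(u[k][o],v[k][o])))
    print("body",[L[y,256].round(3).tolist() for y in (338,345,355,365,380)])
```

```text
c1 1 [[0.0082, 0.0426, -0.04], [0.0101, 0.0487, -0.0416], [0.0094, 0.0451, -0.0424], [0.0092, 0.0431, -0.0429], [0.0079, 0.0426, -0.0435]] [(np.int64(346), np.int64(244)), (np.int64(360), np.int64(242)), (np.int64(353), np.int64(244)), (np.int64(349), np.int64(245)), (np.int64(348), np.int64(248))]
c1 -1 [[0.0077, -0.043, -0.0391], [0.01, -0.0489, -0.0414], [0.0093, -0.0429, -0.0422], [0.0096, -0.0442, -0.0428], [0.0099, -0.0431, -0.0433]] [(np.int64(169), np.int64(244)), (np.int64(155), np.int64(242)), (np.int64(167), np.int64(244)), (np.int64(164), np.int64(244)), (np.int64(166), np.int64(244))]
body [[-0.218, -0.002, 0.135], [0.01, -0.0, -0.103], [0.01, -0.0, -0.106], [0.01, -0.0, -0.11], [0.01, -0.0, -0.114]]
c3 1 [[0.0089, 0.0258, -0.0304], [0.0099, 0.0309, -0.0325], [0.0101, 0.0263, -0.0329], [0.0099, 0.0287, -0.0335], [0.0096, 0.0266, -0.034]] [(np.int64(308), np.int64(234)), (np.int64(319), np.int64(234)), (np.int64(310), np.int64(234)), (np.int64(315), np.int64(235)), (np.int64(311), np.int64(236))]
c3 -1 [[0.009, -0.0258, -0.0306], [0.0097, -0.0296, -0.0322], [0.0095, -0.02
[... 1112 characters left out ...]
39], [0.0093, 0.0427, -0.0411], [0.0104, 0.0484, -0.0423], [0.0075, 0.0428, -0.0428], [0.0105, 0.0466, -0.0434]] [(np.int64(346), np.int64(244)), (np.int64(347), np.int64(243)), (np.int64(360), np.int64(242)), (np.int64(348), np.int64(248)), (np.int64(357), np.int64(243))]
e2w -1 [[0.0081, -0.0428, -0.0398], [0.0094, -0.0437, -0.0414], [0.0103, -0.0481, -0.0422], [0.0081, -0.0429, -0.0429], [0.01, -0.043, -0.0435]] [(np.int64(169), np.int64(244)), (np.int64(166), np.int64(243)), (np.int64(156), np.int64(242)), (np.int64(167), np.int64(247)), (np.int64(166), np.int64(244))]
body [[-0.151, -0.002, 0.066], [0.01, -0.0, -0.103], [0.011, -0.0, -0.107], [0.009, -0.0, -0.109], [0.01, -0.0, -0.114]]
```

Run:
```python
from h import *
c=dict(np.load("a_top.npz",allow_pickle=True));T=pose(c);P=cloud(c,T)
w=P[205:305,435:512].reshape(-1,3);w=w[w[:,2]>.015];print(np.percentile(w,[1,50,99],axis=0).round(3))
from ik import *
from plan import ori
J=np.array([.435,-.2345,.040]);Q=np.array([.5635,-.032,.312])
for al in (22,):
  for yaw in (-.5,-.35,-.2,-.085,.1,.3):   # approach azimuth = yaw+90deg
    A=ori(al,yaw)
    for nm,p0 in (("pre",J-A[:,2]*.08),("jug",J+A[:,2]*.05),("plat",Q+A[:,2]*.05)):
        b=ik(p0,A);print(yaw,nm,None if b is None else (round(b[0],2),b[1].round(2)),(p0-A[:,2]*.372).round(2))
```

```text
[[ 0.229 -0.668  0.016]
 [ 0.332 -0.587  0.047]
 [ 0.427 -0.527  0.09 ]]
-0.5 pre (np.float64(0.71), array([-1.24,  0.64,  1.86,  0.76,  1.65, -1.11])) [ 0.23 -0.6   0.21]
-0.5 jug (np.float64(0.57), array([-1.08,  0.65,  2.  ,  0.89,  1.48, -1.16])) [ 0.29 -0.5   0.16]
-0.5 plat (np.float64(0.48), array([-0.66,  0.1 ,  2.09,  1.17,  1.47, -0.63])) [ 0.42 -0.29  0.43]
-0.35 pre (np.float64(0.82), array([-1.17,  0.7 ,  1.75,  0.69,  1.72, -1.11])) [ 0.29 -0.63  0.21]
-0.35 jug (np.float64(0.65), array([-1.04,  0.69,  1.92,  0.8 ,  1.55, -1.16])) [ 0.33 -0.51  0.16]
-0.35 plat (np.float64(0.57), array([-0.64,  0.18,  2.  ,  1.09,  1.58, -0.66])) [ 0.46 -0.31  0.43]
-0.2 pre (np.float64(0.87), array([-1.11,  0.75,  1.64,  0.63,  1.79, -1.13])) [ 0.35 -0.65  0.21]
-0.2 jug (np.float64(0.73), array([-0.99,  0.72,  1.84,  0.71,  1.62, -1.18])) [ 0.38 -0.53  0.16]
-0.2 plat (np.float64(0.67), array([-0.61,  0.25,  1.9 ,  1.02,  1.67, -0.7 ])) [ 0.5  -0.32  0.43]
-0.085 pre (np.float64(0.81), array([-1.05,  0.79,  1.56,  0.58,  1.85, -1.14])) [ 0.4  -0.65  0.21]
-0.085 jug (np.float64(0.79), array([-0.95,  0.75,  1.78,  0.65,  1.67, -1.19])) [ 0.41 -0.53  0.16]
-0.085 plat (np.float64(0.74), array([-0.59,  0.31,  1.83,  0.97,  1.75, -0.73])) [ 0.54 -0.33  0.43]
0.1 pre (np.float64(0.73), array([-0.97,  0.85,  1.45,  0.5 ,  1.93, -1.18])) [ 0.48 -0.65  0.21]
0.1 jug (np.float64(0.87), array([-0.89,  0.79,  1.7 ,  0.54,  1.74, -1.23])) [ 0.46 -0.53  0.16]
0.1 plat (np.float64(0.8), array([-0.54,  0.39,  1.72,  0.88,  1.86, -0.77])) [ 0.59 -0.33  0.43]
0.3 pre (np.float64(0.64), array([-0.88,  0.91,  1.34,  0.4 ,  2.02, -1.23])) [ 0.56 -0.63  0.21]
0.3 jug (np.float64(0.84), array([-0.82,  0.83,  1.62,  0.43,  1.82, -1.28])) [ 0.52 -0.52  0.16]
0.3 plat (np.float64(0.69), array([-0.49,  0.47,  1.61,  0.79,  1.97, -0.84])) [ 0.65 -0.32  0.43]
```

Run:
```python
from h import *
for n in("c1","c2"):
    c=dict(np.load(n+".npz",allow_pickle=True));L=cloud(c,np.array(c["T_tool_cam"])).reshape(-1,3)
    for z in np.arange(-.12,-.03,.01):
        m=(L[:,2]>z)&(L[:,2]<z+.01)&(np.abs(L[:,0])<.05)&(np.abs(L[:,1])<.09);w=L[m]
        if len(w)<3: continue
        r=w[w[:,1]>.003];l=w[w[:,1]<-.003]
        print(n,z.round(3),len(w),"R",r[:,1].min().round(4) if len(r) else None,"L",l[:,1].max().round(4) if len(l) else None,"mid",(np.abs(w[:,1])<.003).sum(), "x",np.percentile(w[:,0],[2,98]).round(3))
```

```text
c1 -0.12 7732 R 0.003 L -0.003 mid 402 x [0.007 0.019]
c1 -0.11 10840 R 0.003 L -0.003 mid 615 x [-0.     0.017]
c1 -0.1 9573 R 0.0033 L -0.0031 mid 35 x [-0.011  0.016]
c1 -0.09 3813 R 0.0371 L -0.037 mid 0 x [-0.008  0.013]
c1 -0.08 1306 R 0.0421 L -0.042 mid 0 x [-0.002  0.011]
c1 -0.07 1608 R 0.0419 L -0.042 mid 0 x [-0.011  0.011]
c1 -0.06 1299 R 0.0419 L -0.0422 mid 0 x [-0.011  0.011]
c1 -0.05 886 R 0.0418 L -0.0425 mid 0 x [-0.011  0.011]
c1 -0.04 80 R 0.0422 L -0.0426 mid 0 x [-0.01   0.008]
c2 -0.12 7211 R 0.003 L -0.003 mid 398 x [0.007 0.019]
c2 -0.11 10769 R 0.003 L -0.003 mid 607 x [-0.002  0.017]
c2 -0.1 5608 R 0.003 L -0.0031 mid 40 x [-0.011  0.017]
c2 -0.09 7715 R 0.0278 L -0.0284 mid 0 x [-0.011  0.012]
c2 -0.08 1692 R 0.031 L -0.0315 mid 0 x [0.005 0.013]
c2 -0.07 1369 R 0.0313 L -0.0318 mid 0 x [-0.009  0.011]
c2 -0.06 1151 R 0.0315 L -0.0318 mid 0 x [-0.011  0.011]
c2 -0.05 922 R 0.0317 L -0.0317 mid 0 x [-0.011  0.01 ]
c2 -0.04 460 R 0.0317 L -0.0317 mid 0 x [-0.011  0.01 ]
```

```bash
python3 -c "
from plan import *
A=ori(30,-.28);J=np.array([.435,-.2345,.040])
for d in (.043,-.06,-.12):
    b=ik(J+A[:,2]*d,A);print(d,b)
b=ik(np.array([.5635,-.032,.312])+A[:,2]*.043,A);print(b)
P=J+A[:,2]*(-.12)+[0,0,.06]
print(P,ik(P,A)); plan(P,A,1)"
```

```text
0.043 (np.float64(0.6570905931072899), array([-0.99951976,  0.61797442,  1.91290941,  0.71229984,  1.48836694,
       -1.12323018]))
-0.06 (np.float64(0.7922269920537026), array([-1.09818864,  0.61256912,  1.77777301,  0.63510478,  1.63688177,
       -1.08424964]))
-0.12 (np.float64(0.8860270240796733), array([-1.14767586,  0.62361829,  1.68397298,  0.60246239,  1.72472329,
       -1.06486825]))
(np.float64(0.6414160634295678), array([-0.60613068,  0.1588618 ,  1.92858394,  0.96209262,  1.56505479,
       -0.6029582 ]))
[ 0.40628028 -0.33437581  0.16      ] (np.float64(0.8622975346486432), array([-1.14767587,  0.54812179,  1.67061648,  0.61224293,  1.79770247,
       -1.01323812]))
n 11 end [ 0.4062 -0.3344  0.1601] roterr 0.29
[{"dx": -0.32, "dy": -0.41, "dz": -0.64, "wx": -0.15, "wy": -0.07, "wz": 0.08, "jaw": 1}, {"dx": -0.33, "dy": -0.39, "dz": -0.65, "wx": -0.15, "wy": -0.07, "wz": 0.08, "jaw": 1}, {"dx": -0.33, "dy": -0.38, "dz": -0.65, "wx": -0.15, "wy": -0.07, "wz": 0.08, "jaw": 1}, {"dx": -0.34, "dy": -0.37, "dz": -0.65, "wx": -0.15, "wy": -0.07, "wz": 0.08, "jaw": 1}, {"dx": -0.35, "dy": -0.36, "dz": -0.66, "wx": -0.15, "wy": -0.07, "wz": 0.08, "jaw": 1}]
[{"dx": -0.36, "dy": -0.34, "dz": -0.66, "wx": -0.15, "wy": -0.07, "wz": 0.08, "jaw": 1}, {"dx": -0.37, "dy": -0.33, "dz": -0.66, "wx": -0.15, "wy": -0.07, "wz": 0.08, "jaw": 1}, {"dx": -0.37, "dy": -0.31, "dz": -0.66, "wx": -0.15, "wy": -0.07, "wz": 0.08, "jaw": 1}, {"dx": -0.38, "dy": -0.3, "dz": -0.67, "wx": -0.15, "wy": -0.07, "wz": 0.08, "jaw": 1}, {"dx": -0.39, "dy": -0.29, "dz": -0.67, "wx": -0.15, "wy": -0.07, "wz": 0.08, "jaw": 1}]
[{"dx": -0.39, "dy": -0.28, "dz": -0.67, "wx": -0.15, "wy": -0.07, "wz": 0.08, "jaw": 1}]
```

>>> apply_moves:
  targets:
    - {"dx": 0, "dy": -0.4, "dz": -0.65, "wx": -0.15, "wy": -0.07, "wz": 0.08, "jaw": 1}
    - {"dx": -0.1, "dy": -0.4, "dz": -0.65, "wx": -0.15, "wy": -0.07, "wz": 0.08, "jaw": 1}
    - {"dx": -0.33, "dy": -0.4, "dz": -0.65, "wx": -0.15, "wy": -0.07, "wz": 0.08, "jaw": 1}
    - {"dx": -0.35, "dy": -0.35, "dz": -0.65, "wx": -0.15, "wy": -0.07, "wz": 0.08, "jaw": 1}
    - {"dx": -0.35, "dy": -0.35, "dz": -0.65, "wx": -0.15, "wy": -0.07, "wz": 0.08, "jaw": 1}

```text
time: 8.3
tool_pos: [0.4889, -0.2017, 0.1752]
tcp_rot: [-1.702, -1.435, -1.029]
wrist_force: [-0.4, -0.5, -0.4]
width: 1.0
```

>>> apply_moves:
  targets:
    - {"dx": -0.35, "dy": -0.35, "dz": -0.65, "wx": -0.15, "wy": -0.07, "wz": 0.08, "jaw": 1}
    - {"dx": -0.35, "dy": -0.35, "dz": -0.65, "wx": -0.15, "wy": -0.07, "wz": 0.08, "jaw": 1}
    - {"dx": -0.35, "dy": -0.3, "dz": -0.65, "wx": -0.15, "wy": -0.07, "wz": 0.08, "jaw": 1}
    - {"dx": -0.35, "dy": -0.3, "dz": -0.65, "wx": -0.15, "wy": -0.07, "wz": 0.08, "jaw": 1}
    - {"dx": -0.35, "dy": -0.3, "dz": -0.65, "wx": -0.15, "wy": -0.07, "wz": 0.08, "jaw": 1}

```text
time: 8.8
tool_pos: [0.4199, -0.3006, 0.1753]
tcp_rot: [-1.807, -1.392, -1.049]
wrist_force: [0.1, -0.3, 0.2]
width: 0.999
```

>>> apply_moves:
  targets:
    - {"dx": -0.35, "dy": -0.3, "dz": -0.65, "wx": -0.15, "wy": -0.07, "wz": 0.08, "jaw": 1}
    - {"dx": 0, "dy": 0, "dz": 0, "wx": 0, "wy": 0, "wz": 0, "jaw": 1}

```text
time: 9.0
tool_pos: [0.405, -0.3215, 0.176]
tcp_rot: [-1.832, -1.382, -1.054]
wrist_force: [-0.2, 0.7, 0.2]
width: 1.004
```

```bash
python3 log.py; python3 snap.py wrist f1
python3 - <<'E'
from h import *
c=dict(np.load("f1.npz",allow_pickle=True));T=c["T"];P=cloud(c,T).reshape(-1,3)
w=P[(np.hypot(P[:,0]-.435,P[:,1]+.234)<.05)&(P[:,2]>.012)]
print(len(w),w.min(0),w.max(0),np.percentile(w[:,2],[50,99]))
for z0,z1 in ((.03,.036),(.036,.042),(.042,.048),(.076,.09)):
    v=w[(w[:,2]>z0)&(w[:,2]<z1)];print(z0,len(v),rcirc(v[:,:2]) if len(v)>5 else 0)
# fixed radius fit belly
from scipy.optimize import least_squares
v=w[(w[:,2]>.034)&(w[:,2]<.044)]
print(least_squares(lambda p:np.hypot(*(v[:,:2]-p).T)-.032,[.435,-.234],loss="soft_l1",f_scale=.001).x)
v=P[(np.hypot(P[:,0]-.41,P[:,1]+.25)<.1)&(np.abs(P[:,2])<.01)];print("bench z",np.median(v[:,2]))
E
```

```text
q [-1.139, 0.513, 1.691, 0.615, 1.81, -0.998] p [0.405, -0.3215, 0.176] r [-1.832, -1.382, -1.054] f [-0.2, 0.7, 0.2] t 9.0 w 1.004
3537 [ 0.40324468 -0.26958078  0.01202107] [ 0.46547422 -0.20896828  0.08550696] [0.08106074 0.08467705]
0.03 129 (array([ 0.43521531, -0.23704204]), np.float64(0.0318151401165226), 129)
0.036 148 (array([ 0.43510418, -0.2371149 ]), np.float64(0.031738120237298495), 148)
0.042 218 (array([ 0.4349495 , -0.23735577]), np.float64(0.03100922815821104), 218)
0.076 2012 (array([ 0.43400981, -0.24088931]), np.float64(0.02338490580232714), 1186)
[ 0.43521237 -0.23678649]
bench z -0.0006070143798873606
```

View pics/f1.png

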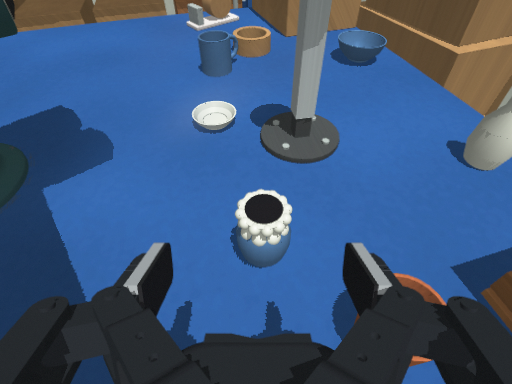

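The jug's white beaded rim shows at (264,210), centred between the pads. Its axis comes out at (0.435,-0.237) and its top at 0.085. The pot's edge is at (410,290), outside the right finger.

```bash
python3 -c "
from plan import *
A=ori(30,-.28);J=np.array([.4352,-.2365,.040])
plan(J+A[:,2]*(-.075),A,1)"
```

```text
n 4 end [ 0.4171 -0.299   0.0775] roterr 0.11
[{"dx": -0.61, "dy": 0.05, "dz": 0.58, "wx": -0.02, "wy": 0.0, "wz": 0.0, "jaw": 1}, {"dx": -0.61, "dy": 0.04, "dz": 0.58, "wx": -0.02, "wy": 0.0, "wz": 0.0, "jaw": 1}, {"dx": -0.62, "dy": 0.05, "dz": 0.58, "wx": -0.02, "wy": 0.0, "wz": 0.0, "jaw": 1}, {"dx": -0.61, "dy": 0.04, "dz": 0.58, "wx": -0.02, "wy": 0.0, "wz": 0.0, "jaw": 1}]
```

>>> apply_moves:
  targets:
    - {"dx": -0.6, "dy": 0.05, "dz": 0.58, "wx": -0.02, "wy": 0, "wz": 0, "jaw": 1}
    - {"dx": -0.6, "dy": 0.05, "dz": 0.58, "wx": -0.02, "wy": 0, "wz": 0, "jaw": 1}
    - {"dx": -0.62, "dy": 0.05, "dz": 0.58, "wx": -0.02, "wy": 0, "wz": 0, "jaw": 1}
    - {"dx": -0.62, "dy": 0.05, "dz": 0.58, "wx": -0.02, "wy": 0, "wz": 0, "jaw": 1}
    - {"dx": 0, "dy": 0, "dz": 0, "wx": 0, "wy": 0, "wz": 0, "jaw": 1}

```text
time: 9.55
tool_pos: [0.4174, -0.2947, 0.0751]
tcp_rot: [-1.83, -1.376, -1.058]
wrist_force: [-0.7, 0.5, -0.5]
width: 1.0
```

```bash
python3 log.py; python3 snap.py wrist f2
python3 - <<'E'
from h import *
from scipy.optimize import least_squares
c=dict(np.load("f2.npz",allow_pickle=True));T=c["T"];P=cloud(c,T).reshape(-1,3)
w=P[(np.hypot(P[:,0]-.435,P[:,1]+.234)<.05)&(P[:,2]>.012)]
v=w[(w[:,2]>.034)&(w[:,2]<.044)]
print(len(v),least_squares(lambda p:np.hypot(*(v[:,:2]-p).T)-.032,[.435,-.234],loss="soft_l1",f_scale=.001).x, np.percentile(w[:,2],99))
from plan import *
A=ori(30,-.28);J=np.array([.4352,-.2365,.040])
plan(J+A[:,2]*(.043),A,1)
E
```

```text
q [-1.108, 0.621, 1.755, 0.626, 1.66, -1.078] p [0.4174, -0.2947, 0.0751] r [-1.83, -1.376, -1.058] f [-0.7, 0.5, -0.5] t 9.55 w 1.0
572 [ 0.43523411 -0.23669198] 0.0845759004921925
n 5 end [ 0.4454 -0.2006  0.0186] roterr 0.16
[{"dx": -0.01, "dy": 0.0, "dz": 0.77, "wx": -0.01, "wy": -0.01, "wz": 0.0, "jaw": 1}, {"dx": -0.01, "dy": 0.01, "dz": 0.77, "wx": -0.01, "wy": -0.01, "wz": 0.0, "jaw": 1}, {"dx": -0.01, "dy": 0.0, "dz": 0.76, "wx": -0.01, "wy": -0.01, "wz": 0.0, "jaw": 1}, {"dx": -0.01, "dy": 0.0, "dz": 0.77, "wx": -0.01, "wy": -0.01, "wz": 0.0, "jaw": 1}, {"dx": 0.0, "dy": 0.0, "dz": 0.77, "wx": -0.01, "wy": -0.01, "wz": 0.0, "jaw": 1}]
```

View pics/f2.png

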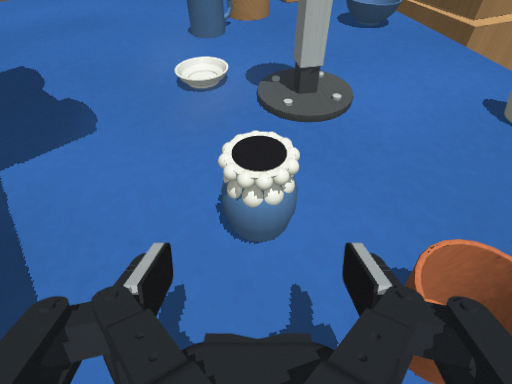

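>>> apply_moves:
  targets:
    - {"dx": 0, "dy": 0, "dz": 0.8, "wx": 0, "wy": 0, "wz": 0, "jaw": 1}
    - {"dx": 0, "dy": 0, "dz": 0.8, "wx": 0, "wy": 0, "wz": 0, "jaw": 1}
    - {"dx": 0, "dy": 0, "dz": 0.8, "wx": 0, "wy": 0, "wz": 0, "jaw": 1}
    - {"dx": 0, "dy": 0, "dz": 0.7, "wx": 0, "wy": 0, "wz": 0, "jaw": 1}
    - {"dx": 0, "dy": 0, "dz": 0.5, "wx": 0, "wy": 0, "wz": 0, "jaw": 1}

```text
time: 10.1
tool_pos: [0.4446, -0.2082, 0.0248]
tcp_rot: [-1.835, -1.384, -1.06]
wrist_force: [-0.4, -0.4, -0.4]
width: 1.001
```

```bash
python3 log.py; python3 snap.py wrist f3;python3 snap.py scene f3s
python3 - <<'E'
from h import *
from plan import *
A=ori(30,-.28);J=np.array([.4352,-.2365,.040])
plan(J+A[:,2]*(.043),A,1)
im=cv2.imread("pics/f3s.png");a=cv2.resize(im[180:280,100:230],None,fx=4,fy=4)
cv2.imwrite("pics/f3sz.png",a)
E
```

```text
q [-1.009, 0.617, 1.897, 0.704, 1.506, -1.117] p [0.4446, -0.2082, 0.0248] r [-1.835, -1.384, -1.06] f [-0.4, -0.4, -0.4] t 10.1 w 1.001
n 1 end [ 0.4456 -0.2007  0.0186] roterr 0.02
[{"dx": -0.05, "dy": 0.0, "dz": 0.29, "wx": -0.02, "wy": -0.02, "wz": 0.0, "jaw": 1}]
```

View pics/f3.png

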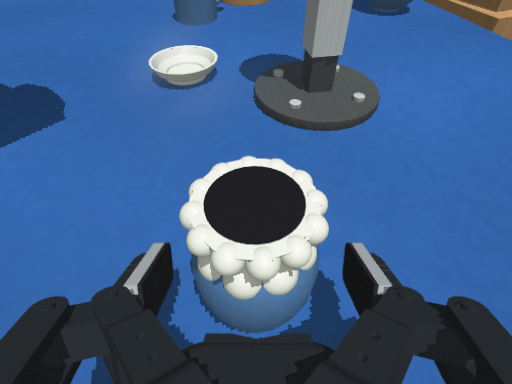

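View pics/f3sz.png

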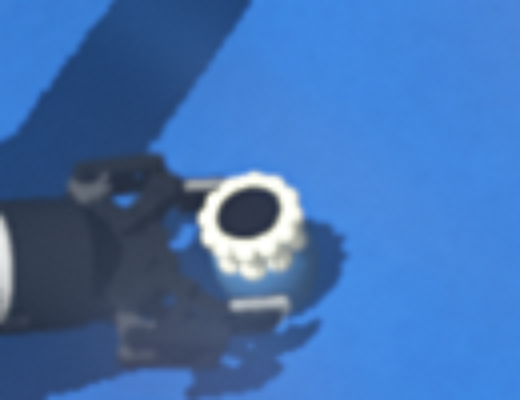

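>>> apply_moves:
  targets:
    - {"dx": -0.03, "dy": 0, "dz": 0.27, "wx": 0, "wy": 0, "wz": 0, "jaw": 1}
    - {"dx": 0, "dy": 0, "dz": 0, "wx": 0, "wy": 0, "wz": 0, "jaw": 1}

```text
time: 10.4
tool_pos: [0.4458, -0.2029, 0.0192]
tcp_rot: [-1.836, -1.382, -1.06]
wrist_force: [0.3, 0.6, -0.5]
width: 0.996
```

>>> apply_moves:
  newtons: 30
  targets:
    - {"dx": 0, "dy": 0, "dz": 0, "wx": 0, "wy": 0, "wz": 0, "jaw": 0.85}
    - {"dx": 0, "dy": 0, "dz": 0, "wx": 0, "wy": 0, "wz": 0, "jaw": 0.75}
    - {"dx": 0, "dy": 0, "dz": 0, "wx": 0, "wy": 0, "wz": 0, "jaw": 0.65}
    - {"dx": 0, "dy": 0, "dz": 0, "wx": 0, "wy": 0, "wz": 0, "jaw": 0.6}
    - {"dx": 0, "dy": 0, "dz": 0, "wx": 0, "wy": 0, "wz": 0, "jaw": 0.6}

```text
time: 10.9
tool_pos: [0.4456, -0.2032, 0.0197]
tcp_rot: [-1.835, -1.382, -1.061]
wrist_force: [-2.9, -2.5, 5.0]
width: 0.73
```

```bash
python3 log.py; python3 snap.py wrist f4
```

```text
q [-1.003, 0.621, 1.904, 0.709, 1.495, -1.121] p [0.4456, -0.2032, 0.0197] r [-1.835, -1.382, -1.061] f [-2.9, -2.5, 5.0] t 10.9 w 0.73
```

View pics/f4.png

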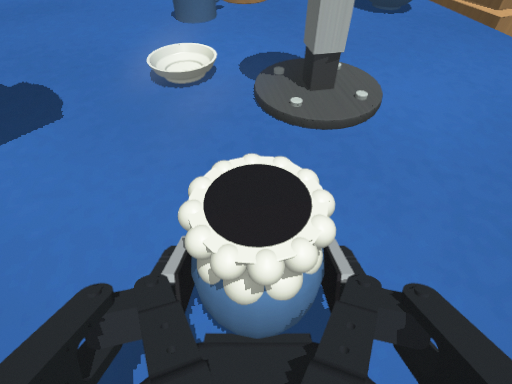

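The jug is held: the opening is ~62–64 mm, with the pads on either side of the belly. I lift a little and check.

>>> apply_moves:
  newtons: 40
  targets:
    - {"dx": 0, "dy": 0, "dz": 0, "wx": 0, "wy": 0, "wz": 0, "jaw": 0.6}
    - {"dx": 0.1, "dy": 0, "dz": -0.06, "wx": 0, "wy": 0, "wz": 0, "jaw": 0.6}
    - {"dx": 0.2, "dy": 0, "dz": -0.12, "wx": 0, "wy": 0, "wz": 0, "jaw": 0.6}
    - {"dx": 0.3, "dy": 0, "dz": -0.17, "wx": 0, "wy": 0, "wz": 0, "jaw": 0.6}
    - {"dx": 0, "dy": 0, "dz": 0, "wx": 0, "wy": 0, "wz": 0, "jaw": 0.6}

```text
time: 11.45
tool_pos: [0.4462, -0.2035, 0.041]
tcp_rot: [-1.837, -1.384, -1.061]
wrist_force: [0.9, 0.3, -2.8]
width: 0.725
```

```bash
python3 log.py; python3 snap.py wrist f5; python3 snap.py scene f5s
cat > jug.py <<'E'
import sys
from h import *
from scipy.optimize import least_squares
def jug(n,guess,top=None):
    c=dict(np.load(n+".npz",allow_pickle=True));T=c["T"];P=cloud(c,T).reshape(-1,3);C=c["color"].reshape(-1,3)
    w=P[(np.hypot(P[:,0]-guess[0],P[:,1]-guess[1])<.045)&(np.abs(P[:,2]-guess[2])<.06)]
    wh=C[(np.hypot(P[:,0]-guess[0],P[:,1]-guess[1])<.045)&(np.abs(P[:,2]-guess[2])<.06)]
    # rim: white, bright
    r=w[(wh.min(1)>150)]
    r=r[r[:,2]>np.percentile(r[:,2],98)-.012]
    ctr,rad=cv2.minEnclosingCircle(r[:,:2].astype(np.float32))
    top=r[r[:,2]>np.percentile(r[:,2],99.5)-.02]
    # rim plane fit
    A=np.c_[r[:,:2]-np.array(ctr),np.ones(len(r))];s=np.linalg.lstsq(A,r[:,2],rcond=None)[0]
    print(n,"rim ctr",np.round(ctr,4),"rad",round(rad,4),"top z",np.percentile(r[:,2],[50,99]).round(4),"tilt",s[:2].round(3),len(r))
if __name__=="__main__": jug(sys.argv[1],[float(x) for x in sys.argv[2:5]])
E
python3 jug.py f4 .435 -.236 .07; python3 jug.py f5 .435 -.236 .09; python3 jug.py f5s .435 -.236 .09; python3 jug.py f3s .435 -.236 .07
```

```text
q [-1.003, 0.585, 1.907, 0.709, 1.518, -1.1] p [0.4462, -0.2035, 0.041] r [-1.837, -1.384, -1.061] f [0.9, 0.3, -2.8] t 11.45 w 0.725
f4 rim ctr [ 0.4356 -0.2375] rad 0.0305 top z [0.0832 0.0849] tilt [0.007 0.032] 7942
f5 rim ctr [ 0.4365 -0.2374] rad 0.0304 top z [0.1045 0.1062] tilt [0.008 0.031] 7897
f5s rim ctr [ 0.4372 -0.2347] rad 0.0314 top z [0.1046 0.1086] tilt [-0.034 -0.015] 262
f3s rim ctr [ 0.4357 -0.2349] rad 0.031 top z [0.0841 0.0873] tilt [-0.035 -0.011] 255
```

View pics/f5.png

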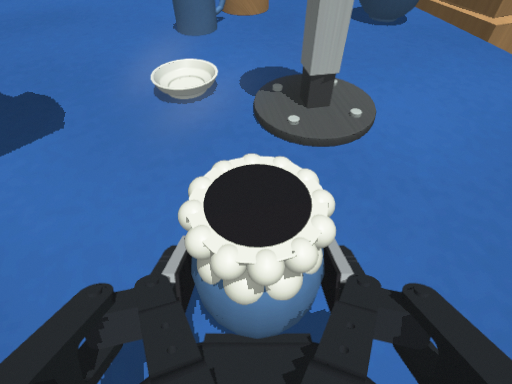

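>>> apply_moves:
  targets:
    - {"dx": 0.3, "dy": 0, "dz": -0.17, "wx": 0, "wy": 0, "wz": 0, "jaw": 0.6}
    - {"dx": 0.5, "dy": 0, "dz": -0.29, "wx": 0, "wy": 0, "wz": 0, "jaw": 0.6}
    - {"dx": 0.7, "dy": 0, "dz": -0.4, "wx": 0, "wy": 0, "wz": 0, "jaw": 0.6}
    - {"dx": 0.7, "dy": 0, "dz": -0.4, "wx": 0, "wy": 0, "wz": 0, "jaw": 0.6}
    - {"dx": 0.7, "dy": 0, "dz": -0.4, "wx": 0, "wy": 0, "wz": 0, "jaw": 0.6}

```text
time: 12.05
tool_pos: [0.4457, -0.2024, 0.1423]
tcp_rot: [-1.835, -1.382, -1.06]
wrist_force: [0.3, 0.3, -4.0]
width: 0.724
```

>>> apply_moves:
  targets:
    - {"dx": 0.7, "dy": 0, "dz": -0.4, "wx": 0, "wy": 0, "wz": 0, "jaw": 0.6}
    - {"dx": 0.7, "dy": 0, "dz": -0.4, "wx": 0, "wy": 0, "wz": 0, "jaw": 0.6}
    - {"dx": 0.7, "dy": 0, "dz": -0.4, "wx": 0, "wy": 0, "wz": 0, "jaw": 0.6}
    - {"dx": 0.7, "dy": 0, "dz": -0.4, "wx": 0, "wy": 0, "wz": 0, "jaw": 0.6}
    - {"dx": 0.7, "dy": 0, "dz": -0.4, "wx": 0, "wy": 0, "wz": 0, "jaw": 0.6}

```text
time: 12.55
tool_pos: [0.4454, -0.2016, 0.2634]
tcp_rot: [-1.835, -1.383, -1.06]
wrist_force: [0.1, -0.5, -3.7]
width: 0.727
```

>>> apply_moves:
  targets:
    - {"dx": 0.7, "dy": 0, "dz": -0.4, "wx": 0, "wy": 0, "wz": 0, "jaw": 0.6}
    - {"dx": 0.7, "dy": 0, "dz": -0.4, "wx": 0, "wy": 0, "wz": 0, "jaw": 0.6}
    - {"dx": 0.7, "dy": 0, "dz": -0.4, "wx": 0, "wy": 0, "wz": 0, "jaw": 0.6}
    - {"dx": 0.4, "dy": 0, "dz": -0.23, "wx": 0, "wy": 0, "wz": 0, "jaw": 0.6}
    - {"dx": 0, "dy": 0, "dz": 0, "wx": 0, "wy": 0, "wz": 0, "jaw": 0.6}

```text
time: 13.05
tool_pos: [0.4461, -0.202, 0.3501]
tcp_rot: [-1.837, -1.387, -1.061]
wrist_force: [-1.2, -0.4, -3.5]
width: 0.725
```

```bash
python3 log.py; python3 -c "
from plan import *
A=ori(30,-.28)
plan([.5733,.0015,.355],A,.6,maxlin=.6)"
```

```text
q [-1.001, 0.196, 1.766, 0.762, 1.913, -0.745] p [0.4461, -0.202, 0.3501] r [-1.837, -1.387, -1.061] f [-1.2, -0.4, -3.5] t 13.05 w 0.725
n 14 end [0.5732 0.0015 0.3551] roterr 0.26
[{"dx": 0.29, "dy": 0.16, "dz": 0.47, "wx": 0.0, "wy": 0.0, "wz": 0.0, "jaw": 0.6}, {"dx": 0.28, "dy": 0.15, "dz": 0.47, "wx": 0.0, "wy": 0.0, "wz": 0.0, "jaw": 0.6}, {"dx": 0.29, "dy": 0.16, "dz": 0.47, "wx": 0.0, "wy": 0.0, "wz": 0.0, "jaw": 0.6}, {"dx": 0.28, "dy": 0.16, "dz": 0.47, "wx": 0.0, "wy": 0.0, "wz": 0.0, "jaw": 0.6}, {"dx": 0.29, "dy": 0.16, "dz": 0.47, "wx": 0.0, "wy": 0.0, "wz": 0.0, "jaw": 0.6}]
[{"dx": 0.28, "dy": 0.15, "dz": 0.47, "wx": 0.0, "wy": 0.0, "wz": 0.0, "jaw": 0.6}, {"dx": 0.29, "dy": 0.16, "dz": 0.47, "wx": 0.0, "wy": 0.0, "wz": 0.0, "jaw": 0.6}, {"dx": 0.28, "dy": 0.16, "dz": 0.47, "wx": 0.0, "wy": 0.0, "wz": 0.0, "jaw": 0.6}, {"dx": 0.29, "dy": 0.16, "dz": 0.47, "wx": 0.0, "wy": 0.0, "wz": 0.0, "jaw": 0.6}, {"dx": 0.29, "dy": 0.15, "dz": 0.46, "wx": 0.0, "wy": 0.0, "wz": 0.0, "jaw": 0.6}]
[{"dx": 0.28, "dy": 0.16, "dz": 0.47, "wx": 0.0, "wy": 0.0, "wz": 0.0, "jaw": 0.6}, {"dx": 0.29, "dy": 0.16, "dz": 0.47, "wx": 0.0, "wy": 0.0, "wz": 0.0, "jaw": 0.6}, {"dx": 0.28, "dy": 0.16, "dz": 0.47, "wx": 0.0, "wy": 0.0, "wz": 0.0, "jaw": 0.6}, {"dx": 0.29, "dy": 0.15, "dz": 0.47, "wx": 0.0, "wy": 0.0, "wz": 0.0, "jaw": 0.6}]
```

>>> apply_moves:
  targets:
    - {"dx": 0.2, "dy": 0.1, "dz": 0.3, "wx": 0, "wy": 0, "wz": 0, "jaw": 0.6}
    - {"dx": 0.28, "dy": 0.16, "dz": 0.47, "wx": 0, "wy": 0, "wz": 0, "jaw": 0.6}
    - {"dx": 0.28, "dy": 0.16, "dz": 0.47, "wx": 0, "wy": 0, "wz": 0, "jaw": 0.6}
    - {"dx": 0.28, "dy": 0.16, "dz": 0.47, "wx": 0, "wy": 0, "wz": 0, "jaw": 0.6}
    - {"dx": 0.28, "dy": 0.16, "dz": 0.47, "wx": 0, "wy": 0, "wz": 0, "jaw": 0.6}

```text
time: 13.55
tool_pos: [0.4891, -0.1325, 0.3486]
tcp_rot: [-1.834, -1.381, -1.059]
wrist_force: [-0.0, -0.8, -3.5]
width: 0.724
```

>>> apply_moves:
  targets:
    - {"dx": 0.28, "dy": 0.16, "dz": 0.47, "wx": 0, "wy": 0, "wz": 0, "jaw": 0.6}
    - {"dx": 0.28, "dy": 0.16, "dz": 0.47, "wx": 0, "wy": 0, "wz": 0, "jaw": 0.6}
    - {"dx": 0.28, "dy": 0.16, "dz": 0.47, "wx": 0, "wy": 0, "wz": 0, "jaw": 0.6}
    - {"dx": 0.28, "dy": 0.16, "dz": 0.47, "wx": 0, "wy": 0, "wz": 0, "jaw": 0.6}
    - {"dx": 0.28, "dy": 0.16, "dz": 0.47, "wx": 0, "wy": 0, "wz": 0, "jaw": 0.6}

```text
time: 14.05
tool_pos: [0.5349, -0.061, 0.3503]
tcp_rot: [-1.835, -1.382, -1.06]
wrist_force: [1.2, -0.0, -2.4]
width: 0.725
```

>>> apply_moves:
  targets:
    - {"dx": 0.28, "dy": 0.16, "dz": 0.47, "wx": 0, "wy": 0, "wz": 0, "jaw": 0.6}
    - {"dx": 0.28, "dy": 0.16, "dz": 0.47, "wx": 0, "wy": 0, "wz": 0, "jaw": 0.6}
    - {"dx": 0.28, "dy": 0.16, "dz": 0.47, "wx": 0, "wy": 0, "wz": 0, "jaw": 0.6}
    - {"dx": 0.2, "dy": 0.1, "dz": 0.3, "wx": 0, "wy": 0, "wz": 0, "jaw": 0.6}
    - {"dx": 0, "dy": 0, "dz": 0, "wx": 0, "wy": 0, "wz": 0, "jaw": 0.6}

```text
time: 14.55
tool_pos: [0.5677, -0.0079, 0.3518]
tcp_rot: [-1.834, -1.383, -1.059]
wrist_force: [-0.3, 1.0, -3.0]
width: 0.723
```

```bash
python3 log.py; python3 snap.py wrist g1; python3 snap.py scene g1s; python3 snap.py top g1t
python3 - <<'E'
from plan import *
from jug import *
s=bot.read_state();t=s["tool_pos"]
g=(t[0]-.0098,t[1]-.034,t[2]+.05)
for n in("g1","g1s","g1t"): jug(n,g)
for n in("g1s","g1t"):
    c=dict(np.load(n+".npz",allow_pickle=True));P=cloud(c,c["T"]).reshape(-1,3);w=P[(np.hypot(P[:,0]-.5635,P[:,1]+.032)<.06)&(np.abs(P[:,2]-.27)<.008)]
    print(n,len(w),np.median(w[:,2]),cv2.minEnclosingCircle(w[:,:2].astype(np.float32)))
A=ori(30,-.28);plan([.5733,.0015,.300],A,.6,maxlin=.4)
E
```

```text
q [-0.629, 0.106, 1.868, 0.955, 1.649, -0.522] p [0.5677, -0.0079, 0.3518] r [-1.834, -1.383, -1.059] f [-0.3, 1.0, -3.0] t 14.55 w 0.723
g1 rim ctr [ 0.5579 -0.0424] rad 0.0304 top z [0.4153 0.4169] tilt [0.006 0.032] 7840
g1s rim ctr [ 0.565  -0.0479] rad 0.0365 top z [0.4156 0.4179] tilt [-0.044  0.038] 400
g1t rim ctr [ 0.5565 -0.0406] rad 0.0301 top z [0.4145 0.4173] tilt [0.022 0.001] 547
g1s 1244 0.27108568154680956 ((0.5645734071731567, -0.031049098819494247), 0.04653909057378769)
g1t 661 0.2699763586239916 ((0.5622163414955139, -0.030100299045443535), 0.04603392630815506)
n 5 end [0.5733 0.0015 0.3001] roterr 0.03
[{"dx": -0.26, "dy": 0.02, "dz": 0.24, "wx": 0.0, "wy": 0.0, "wz": 0.0, "jaw": 0.6}, {"dx": -0.25, "dy": 0.02, "dz": 0.24, "wx": 0.0, "wy": 0.0, "wz": 0.0, "jaw": 0.6}, {"dx": -0.26, "dy": 0.01, "dz": 0.25, "wx": 0.0, "wy": 0.0, "wz": 0.0, "jaw": 0.6}, {"dx": -0.26, "dy": 0.02, "dz": 0.24, "wx": 0.0, "wy": 0.0, "wz": 0.0, "jaw": 0.6}, {"dx": -0.25, "dy": 0.02, "dz": 0.24, "wx": 0.0, "wy": 0.0, "wz": 0.0, "jaw": 0.6}]
```

View pics/g1s.png

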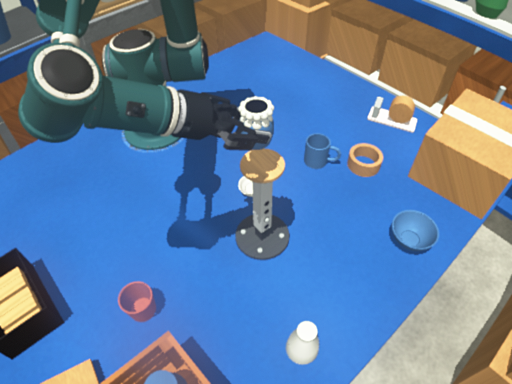

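The scene picture shows the jug upright in the gripper at (256,110), over the platform at (262,165). The top and wrist views agree on the remaining offset of (+6, +10) mm. I lower it.

>>> apply_moves:
  targets:
    - {"dx": -0.26, "dy": 0.02, "dz": 0.25, "wx": 0, "wy": 0, "wz": 0, "jaw": 0.6}
    - {"dx": -0.26, "dy": 0.02, "dz": 0.25, "wx": 0, "wy": 0, "wz": 0, "jaw": 0.6}
    - {"dx": -0.26, "dy": 0.02, "dz": 0.25, "wx": 0, "wy": 0, "wz": 0, "jaw": 0.6}
    - {"dx": -0.26, "dy": 0.02, "dz": 0.25, "wx": 0, "wy": 0, "wz": 0, "jaw": 0.6}
    - {"dx": -0.26, "dy": 0.02, "dz": 0.25, "wx": 0, "wy": 0, "wz": 0, "jaw": 0.6}

```text
time: 15.2
tool_pos: [0.5739, 0.0025, 0.2977]
tcp_rot: [-1.836, -1.381, -1.059]
wrist_force: [-1.3, 0.9, -3.5]
width: 0.726
```

>>> apply_moves:
  targets:
    - {"dx": 0, "dy": 0, "dz": 0, "wx": 0, "wy": 0, "wz": 0, "jaw": 0.6}

```text
time: 15.3
tool_pos: [0.5731, 0.003, 0.2967]
tcp_rot: [-1.835, -1.379, -1.057]
wrist_force: [-0.5, 0.5, -3.0]
width: 0.723
```

```bash
python3 log.py; python3 snap.py wrist g2; python3 snap.py top g2t
python3 - <<'E'
from plan import *
from jug import *
s=bot.read_state();t=s["tool_pos"]
g=(t[0]-.0098,t[1]-.034,t[2]+.05)
for n in("g2","g2t"): jug(n,g)
A=ori(30,-.28);plan([.5733,.0022,.293],A,.6,maxlin=.4)
E
```

```text
q [-0.608, 0.154, 1.922, 0.961, 1.575, -0.591] p [0.5731, 0.003, 0.2967] r [-1.835, -1.379, -1.057] f [-0.5, 0.5, -3.0] t 15.3 w 0.723
g2 rim ctr [ 0.5636 -0.0313] rad 0.0304 top z [0.3601 0.3618] tilt [0.002 0.034] 7855
g2t rim ctr [ 0.5626 -0.0291] rad 0.0299 top z [0.3609 0.3632] tilt [0.017 0.007] 462
n 1 end [0.5732 0.0021 0.293 ] roterr 0.02
[{"dx": -0.18, "dy": -0.02, "dz": 0.08, "wx": -0.01, "wy": -0.01, "wz": -0.01, "jaw": 0.6}]
```

>>> apply_moves:
  targets:
    - {"dx": -0.06, "dy": 0, "dz": 0.02, "wx": 0, "wy": 0, "wz": 0, "jaw": 0.6}
    - {"dx": -0.06, "dy": 0, "dz": 0.03, "wx": 0, "wy": 0, "wz": 0, "jaw": 0.6}
    - {"dx": 0, "dy": 0, "dz": 0, "wx": 0, "wy": 0, "wz": 0, "jaw": 0.6}

```text
time: 15.7
tool_pos: [0.5738, 0.0017, 0.2953]
tcp_rot: [-1.836, -1.382, -1.06]
wrist_force: [0.3, -0.7, -4.2]
width: 0.726
```

>>> apply_moves:
  targets:
    - {"dx": -0.03, "dy": 0, "dz": 0.017, "wx": 0, "wy": 0, "wz": 0, "jaw": 0.6}
    - {"dx": 0, "dy": 0, "dz": 0, "wx": 0, "wy": 0, "wz": 0, "jaw": 0.6}

```text
time: 15.9
tool_pos: [0.5738, 0.0018, 0.2942]
tcp_rot: [-1.836, -1.382, -1.06]
wrist_force: [0.2, -0.7, -3.8]
width: 0.722
```

>>> apply_moves:
  targets:
    - {"dx": -0.03, "dy": 0, "dz": 0.017, "wx": 0, "wy": 0, "wz": 0, "jaw": 0.6}
    - {"dx": 0, "dy": 0, "dz": 0, "wx": 0, "wy": 0, "wz": 0, "jaw": 0.6}

```text
time: 16.1
tool_pos: [0.5738, 0.0018, 0.2931]
tcp_rot: [-1.836, -1.382, -1.06]
wrist_force: [-0.0, -0.1, -3.4]
width: 0.726
```

>>> apply_moves:
  targets:
    - {"dx": -0.03, "dy": 0, "dz": 0.017, "wx": 0, "wy": 0, "wz": 0, "jaw": 0.6}
    - {"dx": 0, "dy": 0, "dz": 0, "wx": 0, "wy": 0, "wz": 0, "jaw": 0.6}

```text
time: 16.3
tool_pos: [0.5737, 0.0019, 0.292]
tcp_rot: [-1.835, -1.382, -1.06]
wrist_force: [0.2, -0.5, -3.4]
width: 0.722
```

>>> apply_moves:
  targets:
    - {"dx": -0.03, "dy": 0, "dz": 0.017, "wx": 0, "wy": 0, "wz": 0, "jaw": 0.6}
    - {"dx": 0, "dy": 0, "dz": 0, "wx": 0, "wy": 0, "wz": 0, "jaw": 0.6}

```text
time: 16.5
tool_pos: [0.5738, 0.0018, 0.291]
tcp_rot: [-1.835, -1.382, -1.06]
wrist_force: [0.9, -0.0, -3.6]
width: 0.725
```

>>> apply_moves:
  targets:
    - {"dx": -0.03, "dy": 0, "dz": 0.017, "wx": 0, "wy": 0, "wz": 0, "jaw": 0.6}
    - {"dx": 0, "dy": 0, "dz": 0, "wx": 0, "wy": 0, "wz": 0, "jaw": 0.6}

```text
time: 16.7
tool_pos: [0.5738, 0.0018, 0.2901]
tcp_rot: [-1.835, -1.382, -1.06]
wrist_force: [-0.1, 0.4, -2.3]
width: 0.724
```

>>> apply_moves:
  targets:
    - {"dx": -0.02, "dy": 0, "dz": 0.012, "wx": 0, "wy": 0, "wz": 0, "jaw": 0.6}
    - {"dx": 0, "dy": 0, "dz": 0, "wx": 0, "wy": 0, "wz": 0, "jaw": 0.6}

```text
time: 16.9
tool_pos: [0.5738, 0.0018, 0.2894]
tcp_rot: [-1.835, -1.382, -1.06]
wrist_force: [0.9, -0.4, -3.1]
width: 0.723
```

>>> apply_moves:
  targets:
    - {"dx": -0.02, "dy": 0, "dz": 0.012, "wx": 0, "wy": 0, "wz": 0, "jaw": 0.6}
    - {"dx": 0, "dy": 0, "dz": 0, "wx": 0, "wy": 0, "wz": 0, "jaw": 0.6}

```text
time: 17.1
tool_pos: [0.5738, 0.0018, 0.2887]
tcp_rot: [-1.836, -1.382, -1.06]
wrist_force: [-0.1, -0.1, -2.6]
width: 0.726
```

>>> apply_moves:
  targets:
    - {"dx": -0.02, "dy": 0, "dz": 0.012, "wx": 0, "wy": 0, "wz": 0, "jaw": 0.6}
    - {"dx": 0, "dy": 0, "dz": 0, "wx": 0, "wy": 0, "wz": 0, "jaw": 0.6}

```text
time: 17.3
tool_pos: [0.5738, 0.0018, 0.2884]
tcp_rot: [-1.835, -1.382, -1.061]
wrist_force: [-2.0, -0.5, -0.7]
width: 0.724
```

```bash
python3 log.py; python3 snap.py wrist g3; python3 snap.py scene g3s
python3 - <<'E'
from plan import *
from jug import *
s=bot.read_state();t=s["tool_pos"]
jug("g3",(t[0]-.0098,t[1]-.034,t[2]+.05))
im=cv2.imread("pics/g3s.png");a=cv2.resize(im[90:220,200:330],None,fx=4,fy=4);cv2.imwrite("pics/g3z.png",a)
E
```

```text
q [-0.609, 0.163, 1.928, 0.961, 1.565, -0.608] p [0.5738, 0.0018, 0.2884] r [-1.835, -1.382, -1.061] f [-2.0, -0.5, -0.7] t 17.3 w 0.724
g3 rim ctr [ 0.5642 -0.0324] rad 0.0306 top z [0.3518 0.3535] tilt [0.006 0.033] 7852
```

View pics/g3z.png

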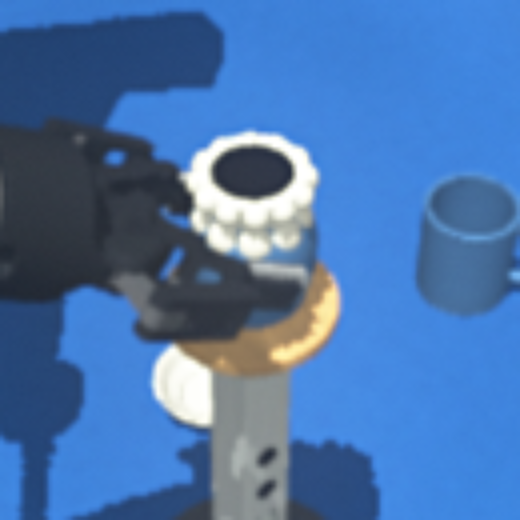

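>>> apply_moves:
  targets:
    - {"dx": -0.02, "dy": 0, "dz": 0.012, "wx": 0, "wy": 0, "wz": 0, "jaw": 0.6}
    - {"dx": 0, "dy": 0, "dz": 0, "wx": 0, "wy": 0, "wz": 0, "jaw": 0.6}

```text
time: 17.6
tool_pos: [0.5739, 0.0019, 0.2882]
tcp_rot: [-1.834, -1.382, -1.061]
wrist_force: [-2.7, -1.9, 4.2]
width: 0.725
```

Seated: the force has turned to +4 N upward and the descent has stopped. I open gently.

>>> apply_moves:
  newtons: 20
  targets:
    - {"dx": 0, "dy": 0, "dz": 0, "wx": 0, "wy": 0, "wz": 0, "jaw": 0.7}
    - {"dx": 0, "dy": 0, "dz": 0, "wx": 0, "wy": 0, "wz": 0, "jaw": 0.76}
    - {"dx": 0, "dy": 0, "dz": 0, "wx": 0, "wy": 0, "wz": 0, "jaw": 0.82}
    - {"dx": 0, "dy": 0, "dz": 0, "wx": 0, "wy": 0, "wz": 0, "jaw": 0.9}
    - {"dx": 0, "dy": 0, "dz": 0, "wx": 0, "wy": 0, "wz": 0, "jaw": 1}

```text
time: 18.1
tool_pos: [0.5739, 0.0019, 0.2871]
tcp_rot: [-1.836, -1.382, -1.06]
wrist_force: [0.3, -0.3, 0.5]
width: 0.999
```

>>> apply_moves:
  targets:
    - {"dx": 0, "dy": 0, "dz": 0, "wx": 0, "wy": 0, "wz": 0, "jaw": 1}

```text
time: 18.2
tool_pos: [0.5738, 0.0019, 0.2871]
tcp_rot: [-1.836, -1.382, -1.06]
wrist_force: [0.2, -0.4, -0.3]
width: 1.007
```

```bash
python3 log.py; python3 snap.py wrist h1; python3 -c "
from jug import *
jug('h1',(.564,-.032,.34))"
```

```text
q [-0.609, 0.165, 1.929, 0.961, 1.564, -0.609] p [0.5738, 0.0019, 0.2871] r [-1.836, -1.382, -1.06] f [0.2, -0.4, -0.3] t 18.2 w 1.007
h1 rim ctr [ 0.5642 -0.0329] rad 0.0303 top z [0.3516 0.3533] tilt [0.006 0.033] 7900
```

View pics/h1.png

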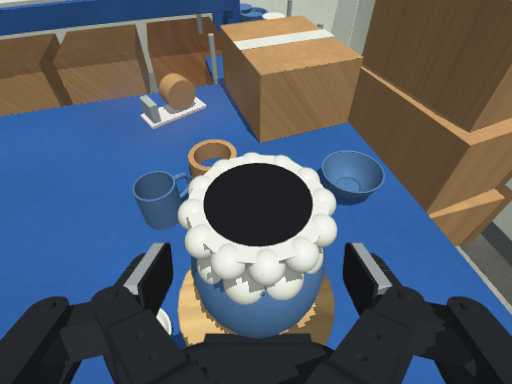

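The wrist picture shows the jug upright at (258,230) on the platform, with both pads clear of it. I back off along the fingers.

>>> apply_moves:
  targets:
    - {"dx": 0, "dy": 0, "dz": -0.3, "wx": 0, "wy": 0, "wz": 0, "jaw": 1}
    - {"dx": 0, "dy": 0, "dz": -0.6, "wx": 0, "wy": 0, "wz": 0, "jaw": 1}
    - {"dx": 0, "dy": 0, "dz": -0.8, "wx": 0, "wy": 0, "wz": 0, "jaw": 1}
    - {"dx": 0, "dy": 0, "dz": -0.8, "wx": 0, "wy": 0, "wz": 0, "jaw": 1}
    - {"dx": 0, "dy": 0, "dz": -0.8, "wx": 0, "wy": 0, "wz": 0, "jaw": 1}

```text
time: 18.75
tool_pos: [0.5497, -0.0826, 0.3381]
tcp_rot: [-1.836, -1.382, -1.061]
wrist_force: [0.3, -0.1, -0.2]
width: 0.997
```

>>> apply_moves:
  targets:
    - {"dx": 0, "dy": 0, "dz": -0.8, "wx": 0, "wy": 0, "wz": 0, "jaw": 1}
    - {"dx": 0, "dy": 0, "dz": -0.4, "wx": 0, "wy": 0, "wz": 0, "jaw": 1}
    - {"dx": 0, "dy": 0, "dz": 0, "wx": 0, "wy": 0, "wz": 0, "jaw": 1}

```text
time: 19.05
tool_pos: [0.5418, -0.1128, 0.356]
tcp_rot: [-1.838, -1.383, -1.062]
wrist_force: [0.3, -0.4, -0.1]
width: 0.998
```

```bash
python3 log.py; python3 snap.py wrist h2;python3 snap.py scene h2s;python3 snap.py top h2t
python3 - <<'E'
from jug import *
for n in("h2","h2s","h2t"):
    jug(n,(.564,-.032,.34))
    c=dict(np.load(n+".npz",allow_pickle=True));P=cloud(c,c["T"]).reshape(-1,3);w=P[(np.hypot(P[:,0]-.5635,P[:,1]+.032)<.06)&(np.abs(P[:,2]-.27)<.007)]
    print(n,len(w),np.median(w[:,2]),cv2.minEnclosingCircle(w[:,:2].astype(np.float32)))
c=dict(np.load("h2s.npz",allow_pickle=True));P=cloud(c,c["T"]);w=P[185:250,235:290].reshape(-1,3)
yaw=-.082;x=(w[:,:2]-[.5635,-.032])@[np.cos(yaw),np.sin(yaw)]
m=(x>.0185)&(x<.03)&(np.hypot(w[:,0]-.5635,w[:,1]+.032)<.03)&(w[:,2]>.03)
print(np.c_[x[m],w[m]].round(4)[-4:])
im=cv2.imread("pics/h2s.png");a=cv2.resize(im[90:270,180:330],None,fx=3.3,fy=3.3);cv2.imwrite("pics/h2z.png",a)
E
```

```text
q [-0.792, 0.183, 1.771, 0.883, 1.775, -0.598] p [0.5418, -0.1128, 0.356] r [-1.838, -1.383, -1.062] f [0.3, -0.4, -0.1] t 19.05 w 0.998
h2 rim ctr [ 0.5637 -0.0337] rad 0.0304 top z [0.3515 0.3531] tilt [0.007 0.04 ] 1430
h2 2704 0.26746845161638416 ((0.5628411769866943, -0.03298306092619896), 0.046068452298641205)
h2s rim ctr [ 0.5655 -0.0304] rad 0.0311 top z [0.3522 0.3545] tilt [-0.04   0.053] 378
h2s 644 0.2682342035442834 ((0.5648917555809021, -0.031528037041425705), 0.04614432156085968)
h2t rim ctr [ 0.563  -0.0303] rad 0.0303 top z [0.3512 0.3541] tilt [0.022 0.001] 447
h2t 687 0.2671708019222677 ((0.5623077750205994, -0.030041363090276718), 0.04609950631856918)
[[ 0.0194  0.5825 -0.038   0.0964]
 [ 0.0206  0.5839 -0.0361  0.096 ]
 [ 0.0214  0.5848 -0.0337  0.0947]
 [ 0.0222  0.5858 -0.0314  0.0936]]
```

View pics/h2z.png

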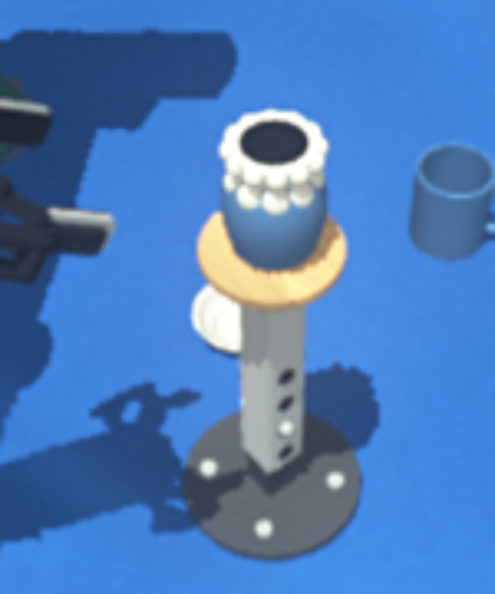

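Run:
```python
from h import *
out=[]
for n in("a_scene","e2","h2s"):
    im=cv2.imread(f"pics/{n}.png");out.append(cv2.resize(im[205:245,245:285],None,fx=6.5,fy=6.5,interpolation=cv2.INTER_CUBIC))
cv2.imwrite("pics/btn.png",np.hstack(out))
from plan import *
plan([.5576,-.107,.25],ori(25,-.085),1)
```

```text
n 4 end [ 0.5575 -0.107   0.2502] roterr 0.13
[{"dx": -0.72, "dy": 0.12, "dz": 0.49, "wx": 0.41, "wy": 0.21, "wz": -0.22, "jaw": 1}, {"dx": -0.74, "dy": 0.13, "dz": 0.47, "wx": 0.41, "wy": 0.21, "wz": -0.22, "jaw": 1}, {"dx": -0.74, "dy": 0.13, "dz": 0.44, "wx": 0.41, "wy": 0.21, "wz": -0.22, "jaw": 1}, {"dx": -0.76, "dy": 0.13, "dz": 0.42, "wx": 0.41, "wy": 0.21, "wz": -0.22, "jaw": 1}]
```

View pics/btn.png

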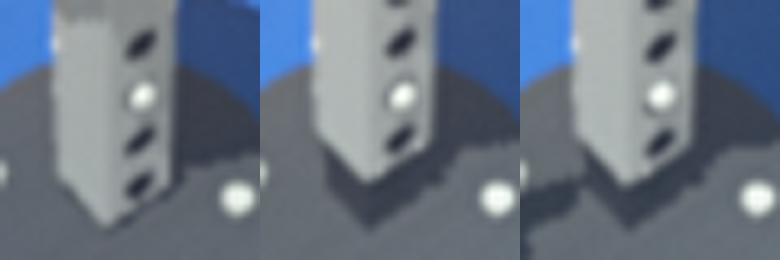

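The button looks the same as at the start and is fully out. The holes sit around it as before, just one hole lower on the tube. Nothing is touched, so I hand in.

Run:
```python
from h import *
for n in("a_top","h2t"):
    c=dict(np.load(n+".npz",allow_pickle=True));P=cloud(c,pose(c))
    for k,(u,v),zz in (("mug",(125,247),(.04,.12)),("pot",(379,191),(.02,.12)),("dish",(218,254),(.008,.05))):
        w=P[v-26:v+26,u-26:u+26].reshape(-1,3);w=w[(w[:,2]>zz[0])&(w[:,2]<zz[1])];print(n,k,np.median(w,axis=0).round(3))
from workcell import job
print(job.finish_job())
```

```text
a_top mug [0.476 0.291 0.068]
a_top pot [ 0.526 -0.383  0.054]
a_top dish [0.427 0.063 0.015]
h2t mug [0.476 0.291 0.067]
h2t pot [ 0.505 -0.394  0.055]
h2t dish [0.428 0.063 0.015]
the job is handed in; nothing more can be done
None
```

Run:
```python
from h import *
for n,(u,v) in (("a_scene",(137,298)),("g1s",(137,300)),("h2s",(137,300)),("a_top",(379,191)),("h2t",(379,191))):
    c=dict(np.load(n+".npz",allow_pickle=True));P=cloud(c,pose(c));w=P[v-32:v+32,u-32:u+32].reshape(-1,3);w=w[(w[:,2]>.04)&(w[:,2]<.09)];print(n,len(w),cv2.minEnclosingCircle(w[:,:2].astype(np.float32)))
```

```text
a_scene 603 ((0.5245037078857422, -0.3693969249725342), 0.0386209636926651)
g1s 602 ((0.5251539945602417, -0.3685055077075958), 0.0385647676885128)
h2s 605 ((0.5246849060058594, -0.3696078658103943), 0.038792092353105545)
a_top 370 ((0.5244648456573486, -0.3692593276500702), 0.03880287706851959)
h2t 150 ((0.5136098265647888, -0.3704030513763428), 0.034961819648742676)
```

The riser is one hole higher and the jug stands upright in the middle of its platform; I handed the job in at about 19 s of the 72 s allowed. `finish_job` gives no verdict, so the figures below are my own last camera checks.

- **Riser:** I pinched the tube across the button from the -y side, lifted it, and the button popped out in the next hole. After the jug was set down the platform measured 28.4 mm above its start in both the top and scene views. It had been about 31 mm just after the lift, so it settled about 3 mm, more than the stated 1 mm play. That is about 1.4 mm above the 27 mm limit. In the scene picture, though, the holes line up with the button almost as at the start, which suggests closer to 29.5 mm.
- **Button:** it stands about 22.2 mm from the post's axis, against 22.5 mm when fully out.
- **Jug:** it stands upright on the platform, its rim within about 2 mm of the middle in all three cameras. The gripper is open and about 0.1 m away, reading no force.
- **Mug, flowerpot and dish:** they did not move. The first top-camera check seemed to show the pot shifted by about 2 cm. That view had under half the pot's pixels, probably because the arm hid part of it. The scene camera puts the pot within 1 mm of its start.
- **Tool point:** the fingertips are about 27 mm short of the reported TCP, in both the wrist and scene cameras. I allowed for this in both grasps.

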